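Seat the sample rotor in the drive spindle and bring it to its load position

TASK

Lift the sample rotor off its grey stand and, keeping it upright, lower its tapered shank into the spindle of the drive unit; feel for the height and angle at which its two rim notches drop over the spindle's drive dogs, and press it fully home. Then turn it, with the spindle, clockwise (seen from above) until it meets the load-position stop, and let go of it there. Be gentle with the spindle throughout, and do not disturb the other things on the table.

Things in the scene. Friction and masses are not known exactly. Their poses are not given: they have to be found in the camera images.
- rotor_grip (a point): centre of the black bar grip on top of the sample rotor (0.45 kg, give or take a quarter). The bar is 46 mm long along the rotor's x, 24 mm wide along y, and rises 46 mm above the disc; this point is on the rotor's axis, 26 mm above the disc's top, 38 mm above its underside, 20 mm below the bar's top. z up
- rotor: same rotor; origin at the centre of its disc's underside. Aluminium disc, diameter 110, 12 mm thick. Under it a steel tapered shank, 34 mm long, diameter 30 at the disc, 19 at the tip. Two open rim notches right through the disc, at both ends of its x axis, 13 mm wide, from the rim in to radius 38. A half turn gives the same fit. White cup rings on the disc are 3 mm high
- stand: grey plastic block, fixed, 84 x 84 mm, 50 mm high, with a 36 mm hole in which the rotor's shank hangs loosely, the disc lying on its top. Origin at the centre of its underside
- drive: the drive unit, fixed to the table: white housing 210 mm along its x, 180 mm along y, 60 mm high; the spindle stands up from its middle. Origin at the centre of its underside. Seen from above, two small dark marks on its top, at both ends of its x axis, show where the dogs lie at the load-position stop
- spindle_mouth (a point): centre of the spindle's face at its LOWEST setting, 105 mm above the table; axes of the housing. The spindle's height is adjustable and not reported: the face (steel ring, 52 mm wide) stands 0 to 10 mm above this point, locked. The tapered bore is 32 mm wide at the face, 22 mm at the bottom, 39 mm deep. Home: disc underside on the face, so the grip's centre is 38 mm above the face
- spindle_axis (a point): 12 mm above spindle_mouth. Two steel dogs stand on the spindle opposite each other, radius 41 to 53, 10 mm wide, tops bevelled, rising 12 mm above the face; a rotor with its notches off them rests on them, 12 mm too high. The spindle yields 1.5 mm downward on a spring (6 to 15 N), then is solid. Do not push or strike it, or force it against its stop, with over 35 N
- load_mark (a point): dark mark on the housing's top, 80 mm from the spindle's axis along the housing's -x; axes of the housing. The spindle's angle is not reported: at the start the dogs' line stands 0.25 to 0.75 rad counter-clockwise (from above) of the housing's x; the stop, clockwise, is where it lies along x. The spindle turns stiffly (0.2 N m) and stays where left
- collet (a joint): how far the stiff seating plunger at the bottom of the spindle bore has been pushed down by the shank: 0 untouched, about 0.006 m with the rotor home. Untouched, it holds the rotor 6 mm short of home, more than its weight can move: pressing it down takes about 9 N at rest, 12 N at 10 mm/s; it then stays down
- tube_rack: white rack of capped sample tubes, 70 x 110 mm, 86 mm high; leave it alone. Origin at the centre of its underside
- vial: small jar with cap, 26 mm diameter, 40 mm high, between the task's things; leave it alone. Origin at the centre of its underside
- reagent_bottle: white bottle, 60 mm diameter, 130 mm high; leave it alone. Origin at the centre of its underside
- tip_box: grey box with white lid, 120 x 85 mm, 58 mm high; leave it alone. Origin at the centre of its underside
Not all that is in view belongs to the job. Leave any orange look-alike of the rotor alone.

How it is judged:
By the outcome, as a careful person would: the job done as asked, in the order asked, and still so for the second after the job is handed in, with the robot touching nothing.
It also fails if it takes over 58 s, if anything falls off the work surface, if the arm or the gripper's body presses on something with over 40 N, if the wrist force passes 120 N, or if a joint passes its speed limit or range.

ROBOT

A 7-joint arm with a two-finger parallel gripper is mounted at the origin on the work surface. World frame = base frame: x ahead of the robot, y to its left, z up, the work surface at z = 0. Lengths are in m, angles in degrees, forces in N, time in s.
With the tool pointing down it reaches from about 0.425 to 0.875 m from the base axis. Payload 4.7 kg.
Tool frame: the origin (TCP) lies midway between the tips of the shut fingers; the grasp point (between the pads) lies 19 mm behind it; y points along the fingers, x is the direction in which the jaws open and shut, and the axes are right-handed (so a half turn about y gives the same grasp; the last joint's range is limited). The gripper opens to 87 mm and grips with 3 to 60 N. Pads are 19 mm wide; open, the fingers measure 117 mm over their backs; the gripper's body (75 mm by 190 mm) begins 51 mm behind the grasp point.
Start: joints at [-68.234, 18.392, -4.016, 83.108, 1.295, 78.541, -3.26], TCP at [0.233, 0.607, 0.183] pointing down, gripper open.
Joint ranges: [-163.93, 163.93], [-17.29, 119.83], [-79.2, 71.16], [3.27, 140.29], [-89.18, 269.18], [5.43, 117.66], [-154.24, 154.24]. Speed limits (degrees/s): [147.25, 147.25, 180, 180, 180, 180, 180].

INTERFACE

Orientations are given as [roll, pitch, yaw] about the fixed x, y, z axes, in that order (R = Rz(yaw) Ry(pitch) Rx(roll)).
In Python, from cell import env gives the robot as it stands.
- The arm moves only by the tool carry_out, never from a script. Its argument "targets" is a list of rows, each a list of 2 entries, a list of its own where there are three numbers: the shift along the tool's x, y, z in mm, then the turn, a rotation vector about the tool's x, y, z in degrees. A call has 1 to 12 rows; each row shifts and turns the commanded pose from where the row before left it, along the tool's axes as they then stand; what a row does not reach is not made up. A row lasts 1/10 s, in which the tool goes at most 50 mm and 8.59 degrees, less where a joint would pass 70% of its speed; a pose out of reach is approached as far as the arm can. A call with a gripper value outside its range is refused whole. "jaw" is the opening, from 0 (shut) to 1 (fully open), set as the call begins (left out, the last holds). The fingers move at their own pace and stop on an object; "squeeze" is the grip in N (left out, the last holds). Time passes only in rows, so rows that do not move let the fingers close. It gives the time, the measured TCP pose, the force and the opening at its end, in the units of the state.
- env.get_obs(): the state, without advancing time (a new reading comes with each control period).
- env.read_camera(name): name is "scene" or "top"; returns the picture (384x512x3 uint8, red, green, blue); there is no depth.
- env.get_calibration(name): a dict with "fx", "fy", "cx", "cy" (pixels), "R" (3x3) and "t" (3): a world point X has camera coordinates R X + t. Camera axes: x right, y down, z forward; pixel columns grow to the right and rows downward; lengths in m; the calibration is good to about 2 mm. A picture is of the moment at which its call begins. get_calibration takes no time and is no camera call.
- env.sign_off(): hands the job in, once; it reports no verdict.
Trained networks look in the newest picture that a camera, given by its name, has taken for a name from the list of things; names that differ only in an ending like _2 or _b are one class to them, and where a whole thing is asked for, a point or a joint stands for the part that bears it (a point fixed in the world has none). Each returns a list of dicts, best first, with "p" (0 to 1); they miss things now and then, are a little off and sometimes report something else, mostly with a low value. They report only what shows in the picture. A call takes as long as a camera call. They do not tell look-alikes from the thing itself.
- env.outline_of(camera, label): "mask" (384x512 bool, what is visible of it) and "xy" ([column, row] in pixels, amid what is visible of it).
The state is a dict: "time_s": time; "qpos": joint angles; "joint_velocities": joint speeds; "effort": joint torques, N m; "tool_pos": TCP position; "tool_rot": TCP orientation; "force": force on the tool from outside, world axes, zero at the start; "wrist_torque": the same for the moment, N m; "grip_width": finger opening in m.
Only numpy, scipy, OpenCV 4.12 (cv2) and the standard library are available. Lean on these libraries where they do the work, as an engineer would, in place of code of your own. Each camera call takes 0.05 s, during which the arm holds its last target.

## Working session

There is one attempt and no reset: what is moved stays moved. The work goes in short steps, Python scripts to look and compute and a tool call to move; the robot and the scene stay as the last step left them, time stands still between calls to the robot, and variables do not carry over. Pictures are saved under pics/ and viewed, and the job is handed in when it is done.

Besides the shell and the picture viewer there is one more tool, called as name(argument=value, ...) on one line, values as JSON. carry_out: Moves the arm, as the interface text tells. Its arguments: {"type":"object","properties":{"targets":{"type":"array","items":{"type":"array"}},"jaw":{"type":"number"},"squeeze":{"type":"number"}},"required":["targets"]}

```bash
ls; mkdir -p pics; python3 - <<'E'
from cell import env
import cv2,numpy as np
print({k:np.round(v,4).tolist() if not isinstance(v,float) else v for k,v in env.get_obs().items()})
for n in("scene","top"):
    im=env.read_camera(n); cv2.imwrite(f"pics/{n}0.png",im[:,:,::-1])
    c=env.get_calibration(n); print(n,{k:np.round(v,4).tolist() for k,v in c.items()})
    for l in ("rotor","drive","stand","rotor_grip","spindle_mouth","load_mark","vial","tube_rack","reagent_bottle","tip_box"):
        try:
            for d in env.outline_of(n,l)[:3]: print(l,round(d["p"],2),np.round(d["xy"]),d["mask"].sum())
        except Exception as e: print(l,e)
E
```

```text
pics
{'time_s': 0.0, 'qpos': [-68.2339, 18.4382, -4.0149, 83.1744, 1.2927, 78.5422, -3.2592], 'joint_velocities': [-0.0896, 0.0941, 0.0226, -0.0804, -0.0263, -0.085, -0.0769], 'effort': [0.0001, -49.1283, -0.4038, -31.2536, -0.064, 0.0436, 0.0001], 'tool_pos': [0.2323, 0.6064, 0.1823], 'tool_rot': [-90.0037, 0.1097, 69.0435], 'force': [0.7936, 0.2315, -0.2745], 'wrist_torque': [-0.0007, -0.0002, 0.0205], 'grip_width': 0.08684875925777977}
scene {'fx': 462.2601, 'fy': 462.2601, 'cx': 246.0109, 'cy': 191.4677, 'R': [[0.2484, 0.9685, -0.016], [0.6781, -0.1857, -0.7111], [-0.6917, 0.1658, -0.7029]], 't': [-0.0175, -0.2895, 1.5504]}
rotor 0.94 [327. 146.] 897
rotor 0.92 [368. 214.] 1478
drive 0.58 [224. 236.] 6096
stand 0.63 [364. 237.] 554
rotor_grip 0.76 [330. 148.] 868
rotor_grip 0.63 [369. 216.] 1447
spindle_mouth 0.59 [226. 236.] 6048
load_mark 0.92 [223. 235.] 6204
vial 0.42 [314. 217.] 160
tube_rack 0.86 [326. 183.] 1562
reagent_bottle 0.62 [116. 199.] 973
tip_box 0.63 [109. 292.] 2718
top {'fx': 381.1268, 'fy': 381.1268, 'cx': 251.8748, 'cy': 198.2337, 'R': [[0.022, -0.9997, 0.0114], [-0.9923, -0.0232, -0.122], [0.1223, -0.0087, -0.9925]], 't': [-0.1261, 0.5123, 0.8613]}
rotor 0.98 [121. 277.] 1954
rotor 0.93 [131. 154.] 1847
drive 0.88 [281. 183.] 6909
drive 0.71 [136. 155.] 1798
stand 0.69 [152. 172.] 76
rotor_grip 0.77 [119. 276.] 1963
rotor_grip 0.66 [133. 154.] 1753
spindle_mouth 0.81 [281. 183.] 7115
load_mark 0.67 [282. 183.] 6951
vial 0.55 [185. 180.] 112
tube_rack 0.64 [152. 220.] 1717
tube_rack 0.5 [133. 155.] 1810
reagent_bottle 0.62 [383. 249.] 821
reagent_bottle 0.44 [134. 156.] 1740
tip_box 0.89 [396. 147.] 2187
```

```bash
python3 - <<'E'
import cv2
for n in("scene","top"):
    im=cv2.imread(f"pics/{n}0.png"); cv2.imwrite(f"pics/{n}0b.png",cv2.resize(im,(800,600),interpolation=cv2.INTER_CUBIC))
E
```

```text
(no output)
```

View pics/scene0b.png

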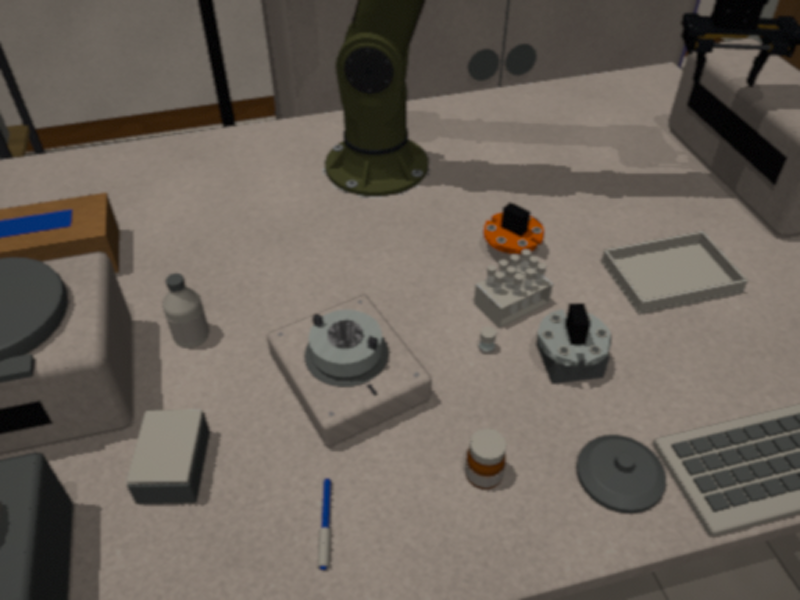

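View pics/top0b.png

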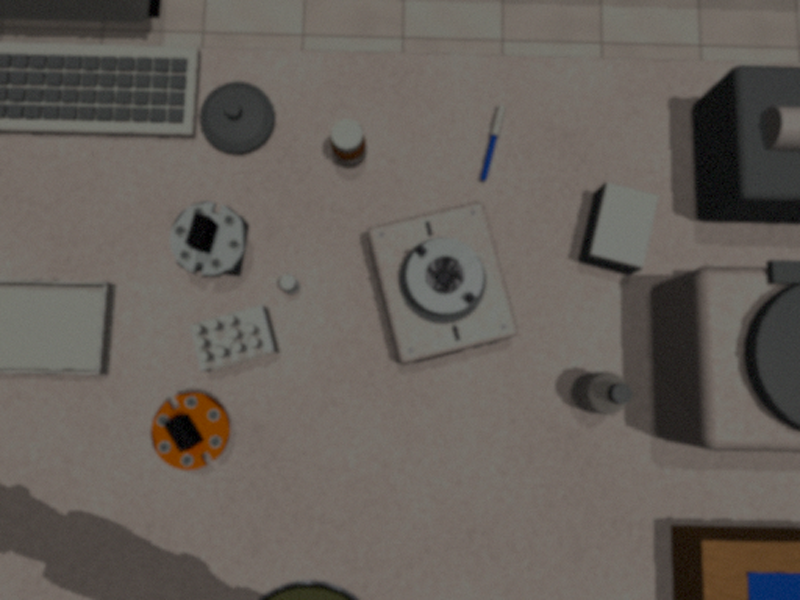

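```bash
python3 - <<'E'
import cv2,numpy as np
a=cv2.imread("pics/scene0.png");b=cv2.imread("pics/top0.png")
def crop(im,x,y,w,h,s): return cv2.resize(im[y:y+h,x:x+w],None,fx=s,fy=s,interpolation=cv2.INTER_CUBIC)
def br(i): return np.clip(i.astype(float)*1.5,0,255).astype(np.uint8)
r=np.hstack([crop(b,100,120,70,65,5.7),crop(a,333,185,70,65,5.7)])
cv2.imwrite("pics/crop_rotor.png",br(r)); print(r.shape)
r=np.hstack([crop(b,230,125,105,110,3.8),crop(a,165,180,115,110,3.4*110/110) if 0 else cv2.resize(crop(a,165,180,115,110,3.8),(395,418))])
cv2.imwrite("pics/crop_drive.png",br(r)); print(r.shape)
E
```

```text
(370, 798, 3)
(418, 794, 3)
```

View pics/crop_rotor.png

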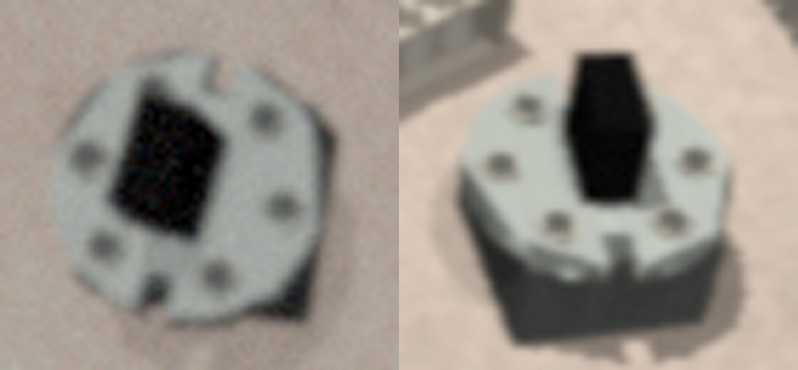

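View pics/crop_drive.png

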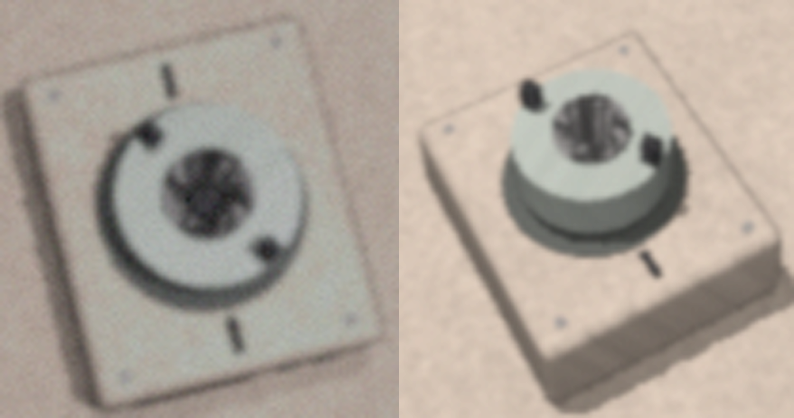

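```bash
cat > h.py <<'E'
import cv2,numpy as np,json
from scipy.optimize import minimize,least_squares
from cell import env
C={n:{k:np.array(v) for k,v in env.get_calibration(n).items()} for n in("scene","top")}
def proj(n,X):
    c=C[n];P=np.atleast_2d(X)@c["R"].T+c["t"]
    return np.c_[c["fx"]*P[:,0]/P[:,2]+c["cx"],c["fy"]*P[:,1]/P[:,2]+c["cy"]]
def ray(n,uv,z):
    c=C[n];d=c["R"].T@np.array([(uv[0]-c["cx"])/c["fx"],(uv[1]-c["cy"])/c["fy"],1]);o=-c["R"].T@c["t"]
    return o+d*(z-o[2])/d[2]
def rz(P,yaw,x,y,z0):
    c,s=np.cos(yaw),np.sin(yaw);P=np.atleast_2d(P).astype(float)
    return np.c_[c*P[:,0]-s*P[:,1]+x,s*P[:,0]+c*P[:,1]+y,P[:,2]+z0]
def disc_outline(z,r=.055,notch=True):
    pts=[]
    a0=np.arcsin(.0065/r)
    for s in(0,np.pi):
        if notch:
            c,sn=np.cos(s),np.sin(s)
            for px,py in((np.sqrt(r*r-.0065**2),-.0065),(.038,-.0065),(.038,.0065),(np.sqrt(r*r-.0065**2),.0065)):
                pts.append((c*px-sn*py,sn*px+c*py,z))
        for a in np.linspace(s+a0,s+np.pi-a0,40): pts.append((r*np.cos(a),r*np.sin(a),z))
    return np.array(pts)
E
cat > fitr.py <<'E'
from h import *
S=6
import sys
ims={n:cv2.imread(f"pics/{n}0.png") for n in C}
box={"top":(92,112,80,85),"scene":(325,172,85,90)}
lab={}
for n,(x,y,w,h) in box.items():
    lab[n]=cv2.cvtColor(cv2.resize(ims[n][y:y+h,x:x+w],None,fx=S,fy=S,interpolation=cv2.INTER_CUBIC),cv2.COLOR_BGR2LAB).astype(np.float32)
def px(n,P):
    x,y,w,h=box[n];p=proj(n,P);return np.round(((p-[x,y]+.5)*S-.5)*16).astype(np.int32)
def polys(n,q,z0=.05):
    x,y,yaw=q
    top=px(n,rz(disc_outline(.012),yaw,x,y,z0)); bot=px(n,rz(disc_outline(0),yaw,x,y,z0))
    b=[(sx*.023,sy*.012,z) for sx in(-1,1) for sy in(-1,1) for z in(.012,.058)]
    bar=cv2.convexHull(px(n,rz(b,yaw,x,y,z0)))
    return top,bot,bar
def cost(q,cams):
    t=0
    for n in cams:
        top,bot,bar=polys(n,q);L=lab[n];m=np.zeros(L.shape[:2],np.uint8)
        big=cv2.convexHull(px(n,rz(disc_outline(.012,.062,False),q[2],q[0],q[1],.05)))
        cv2.fillPoly(m,[top],2,shift=4);cv2.fillPoly(m,[bar],3,shift=4)
        # top disc (light) vs the rest within the neighbourhood
        mm=m==2;bb=m==3
        ref=np.median(L[mm],0);d=np.linalg.norm((L-ref)*[1,2,2],axis=2)
        light=d<28;black=L[:,:,0]<45
        t+=(mm&~light).sum()-1.0*(mm&light).sum()*0+(light&(m==0)&(REG[n])).sum()+ (bb&~black).sum()+(black&~bb&REG2[n]).sum()
    return t/1e3
x0=np.r_[ray("top",(131,154),.062)[:2],np.deg2rad(-17)]
print(x0)
REG={};REG2={}
for n in C:
    R=np.zeros(lab[n].shape[:2],np.uint8);cv2.fillPoly(R,[px(n,rz(disc_outline(.012,.066,False),x0[2],x0[0],x0[1],.05))],1,shift=4);REG[n]=R>0
    b=[(sx*.033,sy*.022,z) for sx in(-1,1) for sy in(-1,1) for z in(.014,.065)]
    R=np.zeros(lab[n].shape[:2],np.uint8);cv2.fillPoly(R,[cv2.convexHull(px(n,rz(b,x0[2],x0[0],x0[1],.05)))],1,shift=4);REG2[n]=R>0
for cams in(("top",),("scene",),("top","scene")):
    best=None
    for k in range(4):
        sim=np.array([x0]*4)+np.vstack([np.zeros(3),np.diag([.006,.006,.1])])*(1 if k%2 else -1)
        r=minimize(cost,x0 if best is None else best.x,args=(cams,),method="Nelder-Mead",options=dict(initial_simplex=sim if best is None else np.array([best.x]*4)+np.vstack([np.zeros(3),np.diag([.003,.003,.06])])*(1 if k%2 else -1),xatol=1e-5,fatol=1e-4))
        if best is None or r.fun<best.fun: best=r
    print(cams,np.round(best.x[:2],4),np.rad2deg(best.x[2]).round(2),best.fun)
q=best.x;o=[]
for n in C:
    L=cv2.cvtColor(lab[n].astype(np.uint8),cv2.COLOR_LAB2BGR)
    top,bot,bar=polys(n,q)
    for p,c in((top,(0,255,0)),(bar,(0,0,255)),(bot,(255,0,0))): cv2.polylines(L,[p],True,c,1,cv2.LINE_AA,4)
    o.append(cv2.resize(L,(395,500)))
cv2.imwrite("pics/"+(sys.argv[1] if len(sys.argv)>1 else "fitr.png"),np.hstack(o))
E
python3 fitr.py
```

```text
[ 0.60683437  0.16470336 -0.29670597]
('top',) [0.6122 0.1636] -10.79 31.583
('scene',) [0.6136 0.1641] -17.16 19.863
('top', 'scene') [0.6126 0.1635] -14.49 52.119
```

```bash
cat > fitd.py <<'E'
from h import *
s=3.8
def nt(p): return (np.array(p,float)+.5)/s-.5+[230,125]
def ns(p): return (np.array([p[0]-395,p[1]],float)+.5)/[395/115,3.8]-.5+[165,180]
T={k:nt(v) for k,v in dict(mp=(168,81),mm=(236,335),c1=(25,82),c2=(290,15),c3=(382,330),c4=(103,408),d1=(149,134),d2=(267,249),b=(208,194)).items()}
S={k:ns(v) for k,v in dict(mm=(652,263),c2=(633,30),c1=(421,130),c3=(780,242),c4=(545,360),d1=(531,95),d2=(652,150),b=(592,128)).items()}
loc=dict(mp=(.08,0,.06),mm=(-.08,0,.06),c1=(.105,.09,.06),c2=(.105,-.09,.06),c3=(-.105,-.09,.06),c4=(-.105,.09,.06))
def res(q,cams):
    r=[]
    for n,D in cams:
        for k in D:
            if k in loc:
                w=1 if k[0]=="m" else .5
                r.append(w*(proj(n,rz(loc[k],q[2],q[0],q[1],0))[0]-D[k]))
    return np.concatenate(r)
x0=np.r_[ray("top",T["b"],.11)[:2],.27]
for cams in([("top",T)],[("scene",S)],[("top",T),("scene",S)]):
    r=least_squares(res,x0,args=(cams,));print(np.round(r.x[:2],4),np.rad2deg(r.x[2]).round(2));print(np.round(r.fun.reshape(-1,2),1).tolist())
def tri(a,b):
    f=lambda X:np.concatenate([proj("top",X)[0]-a,proj("scene",X)[0]-b])
    q=least_squares(f,[.6,.0,.1]);return q.x,q.fun
for k in("b","d1","d2"):print(k,*[np.round(v,4) for v in tri(T[k],S[k])])
for z in(.112,.117,.122,.127):
    a=ray("top",T["d1"],z)-ray("top",T["d2"],z);m=(ray("top",T["d1"],z)+ray("top",T["d2"],z))/2
    a2=ray("scene",S["d1"],z)-ray("scene",S["d2"],z);m2=(ray("scene",S["d1"],z)+ray("scene",S["d2"],z))/2
    print(z,np.rad2deg(np.arctan2(a[1],a[0])).round(2),np.linalg.norm(a).round(4),m[:2].round(4),np.rad2deg(np.arctan2(a2[1],a2[0])).round(2),np.linalg.norm(a2).round(4),m2[:2].round(4))
E
python3 fitd.py
```

```text
[ 0.5576 -0.1834] 15.72
[[-0.3, -0.1], [-0.0, -0.0], [-1.5, -0.6], [1.1, -1.1], [1.4, 1.0], [-0.4, 0.7]]
[ 0.5618 -0.1816] -164.77
[[-0.2, 0.9], [0.5, -0.6], [-1.1, -0.7], [1.1, -1.0], [-0.0, 0.0]]
[ 0.5725 -0.174 ] 8.32
[[0.2, -7.2], [-8.6, -5.8], [-1.0, -6.7], [2.5, -2.4], [-3.1, 0.8], [-5.8, -4.6], [-24.2, -42.4], [-14.3, 44.3], [54.4, 17.9], [-49.8, -16.5], [18.4, -42.4]]
b [ 0.5578 -0.1821  0.1018] [-0.6723 -0.1545 -0.7288  0.0025]
d1 [ 0.5743 -0.1809  0.1473] [16.4401  3.7854 18.0358 -0.0999]
d2 [ 0.5405 -0.1825  0.0633] [-17.6882  -4.0565 -19.0489   0.0348]
0.112 46.36 0.0934 [ 0.5572 -0.1824] -133.73 0.094 [ 0.5626 -0.1818]
0.117 46.36 0.0929 [ 0.5563 -0.1819] -133.73 0.0934 [ 0.5672 -0.1826]
0.122 46.36 0.0923 [ 0.5553 -0.1815] -133.73 0.0928 [ 0.5718 -0.1833]
0.127 46.36 0.0917 [ 0.5544 -0.181 ] -133.73 0.0922 [ 0.5764 -0.184 ]
```

View pics/fitr.png

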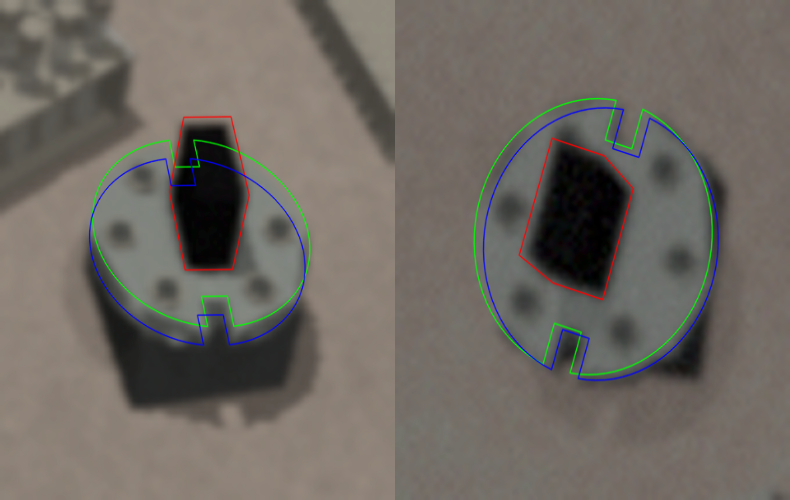

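```bash
sed -i 's/^S={.*/S={k:ns(v) for k,v in dict(mp=(652,263),c4=(633,30),c3=(421,130),c1=(780,242),c2=(545,360),d2=(531,95),d1=(652,150),b=(592,128)).items()}/' fitd.py; python3 fitd.py
cat > fitr2.py <<'E'
from h import *
# crop_rotor.png points: top (scale5.7, off 100,120), scene (x-399, off 333,185)
nt=lambda p:(np.array(p,float)+.5)/5.7-.5+[100,120]
ns=lambda p:(np.array([p[0]-399,p[1]],float)+.5)/5.7-.5+[333,185]
# rotor local, z from disc underside
L=dict(n1=(.047,0,.012),n2=(-.047,0,.012),t1=(.023,.012,.058),t2=(.023,-.012,.058),t3=(-.023,-.012,.058),t4=(-.023,.012,.058),b2=(.023,-.012,.012),b3=(-.023,-.012,.012),b1=(.023,.012,.012))
T={k:nt(v) for k,v in dict(n1=(218,76),n2=(154,290),t1=(146,92),b2=(224,137),b3=(194,240),t4=(109,200)).items()}
S={k:ns(v) for k,v in dict(n1=(621,252),b1=(634,202),b2=(583,198),t3=(580,55),t4=(630,55),t2=(570,130),t1=(652,128)).items()}
def res(q,cams,rim=True):
    r=[]
    for n,D in cams:
        for k in D: r.append(proj(n,rz(L[k],q[2],q[0],q[1],q[3]))[0]-D[k])
    r.append([(q[3]-.05)*1000])
    return np.concatenate(r)
for cams in([("top",T)],[("scene",S)],[("top",T),("scene",S)]):
    r=least_squares(res,[.607,.165,-.3,.05],args=(cams,));print(np.round(r.x,4),np.rad2deg(r.x[2]).round(2));print(np.round(r.fun[:-1].reshape(-1,2),1).tolist())
q=r.x;o=[]
for n,(x,y,w,h) in {"top":(92,112,80,85),"scene":(325,172,85,90)}.items():
    I=cv2.resize(cv2.imread(f"pics/{n}0.png")[y:y+h,x:x+w],None,fx=6,fy=6,interpolation=cv2.INTER_CUBIC)
    p6=lambda P:np.round(((proj(n,P)-[x,y]+.5)*6-.5)*16).astype(np.int32)
    for z,c in((.012,(0,255,0)),(0,(255,0,0))): cv2.polylines(I,[p6(rz(disc_outline(z),q[2],q[0],q[1],q[3]))],True,c,1,cv2.LINE_AA,4)
    b=[(sx*.023,sy*.012,z) for sx in(-1,1) for sy in(-1,1) for z in(.012,.058)]
    cv2.polylines(I,[cv2.convexHull(p6(rz(b,q[2],q[0],q[1],q[3])))],True,(0,0,255),1,cv2.LINE_AA,4)
    o.append(cv2.resize(I,(395,500)))
cv2.imwrite("pics/fitr2.png",np.hstack(o))
E
python3 fitr2.py
```

```text
[ 0.5576 -0.1834] 15.72
[[-0.3, -0.1], [-0.0, -0.0], [-1.5, -0.6], [1.1, -1.1], [1.4, 1.0], [-0.4, 0.7]]
[ 0.5618 -0.1816] 15.23
[[-0.2, 0.9], [0.5, -0.6], [-1.1, -0.7], [1.1, -1.0], [-0.0, 0.0]]
[ 0.5589 -0.1827] 15.6
[[-0.5, -0.6], [-0.4, -0.6], [-1.6, -0.9], [1.0, -1.3], [1.2, 0.8], [-0.6, 0.4], [-0.8, -0.1], [-0.0, -1.0], [-1.5, -0.9], [0.8, -1.5], [-0.2, -0.4]]
b [ 0.5578 -0.1821  0.1018] [-0.6723 -0.1545 -0.7288  0.0025]
d1 [ 0.5907 -0.1479  0.1072] [-0.4155 -0.099  -0.4426  0.0166]
d2 [ 0.5257 -0.2161  0.1077] [-0.3068 -0.0679 -0.3403 -0.0104]
0.112 46.36 0.0934 [ 0.5572 -0.1824] 46.27 0.094 [ 0.5626 -0.1818]
0.117 46.36 0.0929 [ 0.5563 -0.1819] 46.27 0.0934 [ 0.5672 -0.1826]
0.122 46.36 0.0923 [ 0.5553 -0.1815] 46.27 0.0928 [ 0.5718 -0.1833]
0.127 46.36 0.0917 [ 0.5544 -0.181 ] 46.27 0.0922 [ 0.5764 -0.184 ]
[ 0.6127  0.1619 -0.2324  0.0499] -13.32
[[0.5, -0.7], [-0.2, 0.6], [-1.4, -0.7], [1.4, -0.3], [0.9, 0.7], [-1.1, 0.3]]
[ 0.6139  0.1606 -0.2713  0.0499] -15.54
[[-1.4, -0.4], [-0.3, 0.7], [-1.6, 1.4], [-1.1, -1.1], [0.4, -1.0], [3.9, -0.1], [0.1, 0.3]]
[ 0.613   0.1614 -0.2519  0.0495] -14.43
[[1.1, -0.6], [-0.3, 0.4], [-0.9, -0.8], [1.8, -0.2], [1.0, 0.7], [-1.0, 0.1], [-0.9, -0.6], [-0.1, 0.4], [-1.3, 1.2], [-1.1, -1.2], [0.3, -1.3], [4.2, -0.2], [0.3, 0.0]]
```

View pics/fitr2.png

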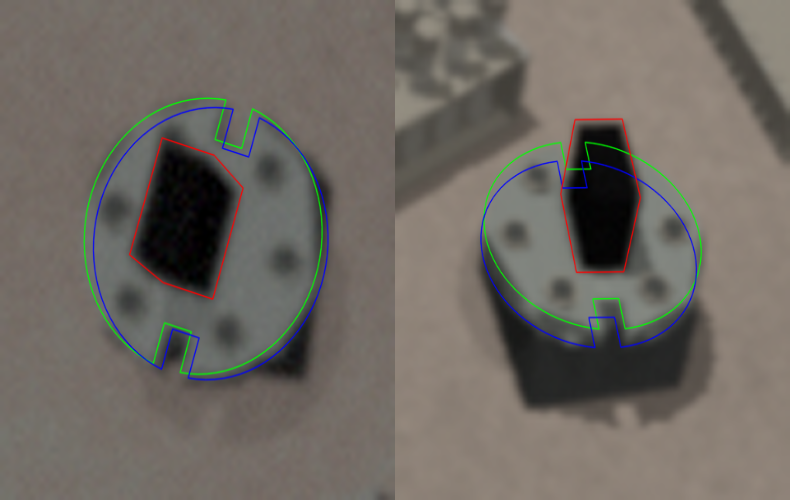

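carry_out(targets=[[[-12, 0, -22], [0, 0, 0]], [[-23, 0, -42], [0, 0, 0]], [[-23, 0, -42], [0, 0, 0]], [[-23, 0, -42], [0, 0, 0]], [[-23, 0, -42], [0, 0, 0]], [[-23, 0, -42], [0, 0, 0]], [[-23, 0, -42], [0, 0, 0]], [[-23, 0, -42], [0, 0, 0]], [[-23, 0, -42], [0, 0, 0]], [[-23, 0, -42], [0, 0, 0]], [[-23, 0, -42], [0, 0, 0]], [[-23, 0, -42], [0, 0, 0]]], jaw=1, squeeze=40)

```text
time_s: 2.3
tool_pos: [0.5908, 0.1849, 0.1837]
tool_rot: [-90.0, -0.0, 69.1]
force: [-0.1, 0.0, 0.9]
grip_width: 0.0872
```

```bash
cat > d.py <<'E'
import sys,numpy as np
from cell import env
from scipy.spatial.transform import Rotation as Ro
# usage: d.py x y z yaw
o=env.get_obs();p=np.array(o["tool_pos"]);R=Ro.from_euler("xyz",o["tool_rot"],degrees=True)
print("t",o["time_s"],"p",p.round(4),"rpy",np.round(o["tool_rot"],2),"F",np.round(o["force"],2),"M",np.round(o["wrist_torque"],2),"w",round(o["grip_width"],4),"q",np.round(o["qpos"],1).tolist())
if len(sys.argv)>4:
    a=list(map(float,sys.argv[1:5]))
    T=Ro.from_euler("xyz",[-90,0,a[3]],degrees=True)
    print("shift mm",np.round(R.inv().apply(np.array(a[:3])-p)*1000,1),"turn",np.round((R.inv()*T).as_rotvec(degrees=True),2))
E
python3 d.py 0.613 0.1615 0.14 75
```

```text
t 2.3 p [0.5908 0.1849 0.1837] rpy [-9.003e+01 -4.000e-02  6.906e+01] F [-0.14  0.03  0.94] M [ 0.02 -0.01 -0.01] w 0.0872 q [-33.0, 14.6, 15.9, 88.5, -4.1, 77.4, 52.4]
shift mm [-14.   43.8 -29.1] turn [ 0.03 -5.94  0.04]
```

carry_out(targets=[[[-14, 0, -29], [0, 0, 0]], [[0, 0, 0], [0, -6, 0]], [[0, 20, 0], [0, 0, 0]], [[0, 10, 0], [0, 0, 0]], [[0, 0, 0], [0, 0, 0]]])

```text
time_s: 2.8
tool_pos: [0.6103, 0.1629, 0.1513]
tool_rot: [-89.8, 0.1, 75.1]
force: [-0.9, -0.2, 0.4]
grip_width: 0.0868
```

```bash
python3 d.py 0.613 0.1615 0.069 75; python3 - <<'E'
from h import *
o=[]
for n,(x,y,w,h) in {"top":(80,100,110,110),"scene":(310,120,110,110)}.items():
    im=env.read_camera(n)[:,:,::-1]; cv2.imwrite(f"pics/{n}1.png",im)
    o.append(np.clip(cv2.resize(im[y:y+h,x:x+w],(395,395),interpolation=cv2.INTER_CUBIC)*1.5,0,255))
cv2.imwrite("pics/c1.png",np.hstack(o))
E
```

```text
t 2.8 p [0.6103 0.1629 0.1513] rpy [-89.82   0.11  75.06] F [-0.86 -0.15  0.4 ] M [-0.02  0.03 -0.  ] w 0.0868 q [-30.2, 17.4, 15.9, 88.8, -4.9, 74.7, 61.4]
shift mm [-0.5 82.3 -3.2] turn [-0.18  0.06 -0.11][ WARN:0@8.984] global loadsave.cpp:1063 imwrite_ Unsupported depth image for selected encoder is fallbacked to CV_8U.
```

View pics/c1.png

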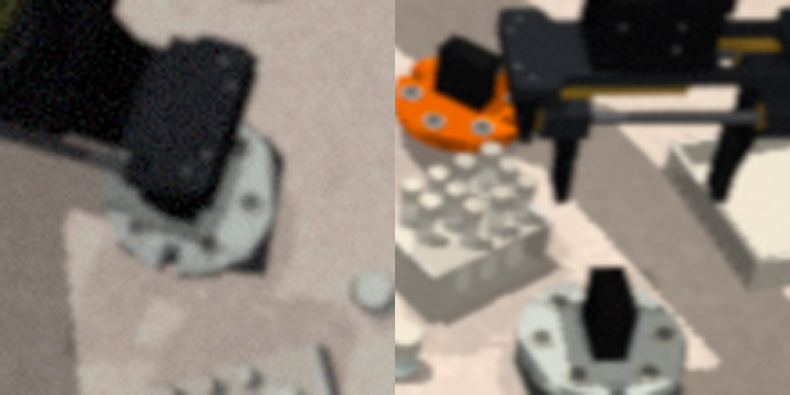

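```bash
python3 - <<'E'
from h import *
for n in C: print(n,proj(n,[[.6103,.1629,.1513],[.613,.1615,.088],[.613,.1615,.108]]).round(1))
im=cv2.imread("pics/scene1.png");cv2.imwrite("pics/s1b.png",np.clip(cv2.resize(im,(800,600),interpolation=cv2.INTER_CUBIC).astype(float)*1.3,0,255).astype(np.uint8))
E
```

```text
scene [[373.6 185.5]
 [368.8 205.7]
 [370.2 199.8]]
top [[118.8 142.1]
 [129.1 148.5]
 [126.2 146.2]]
```

View pics/s1b.png

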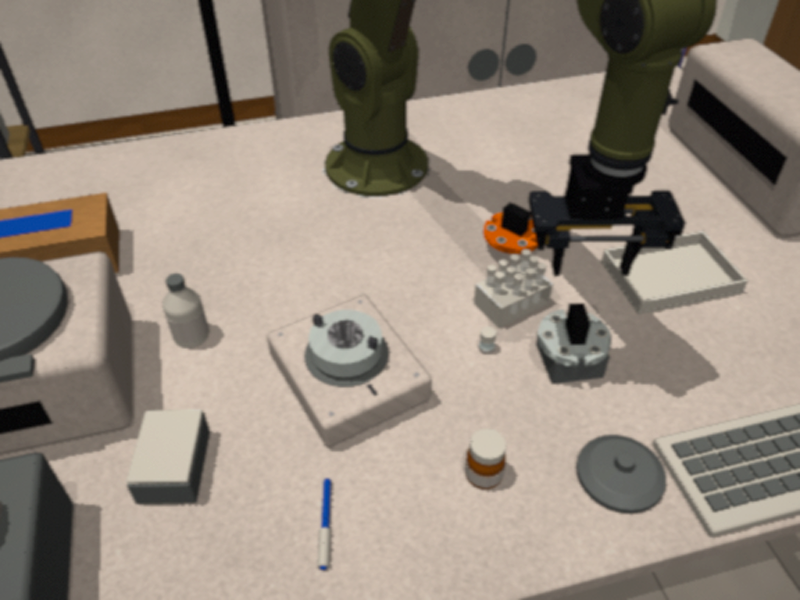

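```bash
python3 d.py; python3 - <<'E'
from h import *
o=[]
for n,(x,y,w,h) in {"scene":(310,120,110,110),"top":(60,80,130,130)}.items():
    im=env.read_camera(n)[:,:,::-1]; cv2.imwrite(f"pics/{n}2.png",im)
    o.append(np.clip(cv2.resize(im[y:y+h,x:x+w],(395,395),interpolation=cv2.INTER_CUBIC).astype(float)*1.8,0,255).astype(np.uint8))
cv2.imwrite("pics/c2.png",np.hstack(o))
E
python3 d.py
```

```text
t 2.9 p [0.6116 0.1633 0.1535] rpy [-89.99   0.    75.07] F [0.57 1.   0.53] M [-0.01  0.01  0.01] w 0.0869 q [-30.2, 17.3, 15.9, 88.7, -4.8, 74.7, 61.4]
t 3.0 p [0.6122 0.1634 0.1543] rpy [-9.007e+01 -4.000e-02  7.507e+01] F [ 0.38  0.54 -0.22] M [0.01 0.02 0.03] w 0.0871 q [-30.2, 17.3, 15.9, 88.6, -4.8, 74.7, 61.4]
```

View pics/c2.png

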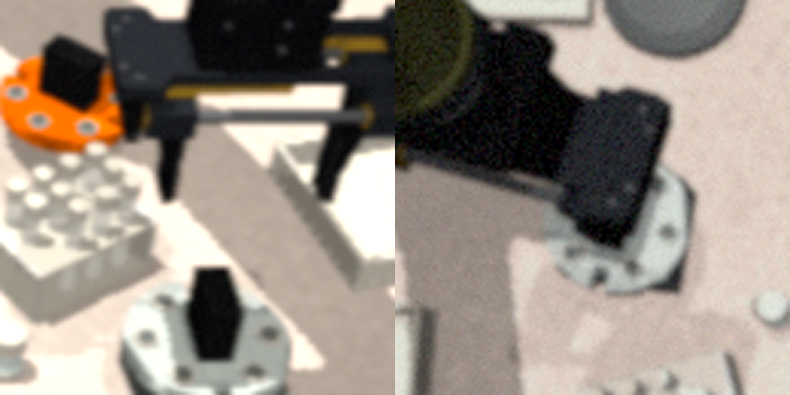

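```bash
python3 - <<'E'
from h import *
y=np.deg2rad(75.07);R=np.array([[np.cos(y),0,-np.sin(y)],[np.sin(y),0,np.cos(y)],[0,-1,0]])
p=np.array([.6122,.1634,.1543])
B=[(sx*.095,-yy,sz*.0375) for yy in(.07,.11) for sx in(-1,1) for sz in(-1,1)]
F=[(sx*v,-yy,sz*.0095) for yy in(0,.014) for v in(.0435,.0585) for sx in(-1,1) for sz in(-1,1)]
o=[]
for n,(x,yy,w,h) in {"scene":(310,100,130,130),"top":(50,70,130,130)}.items():
    I=cv2.resize(np.clip(cv2.imread(f"pics/{n}2.png").astype(float)*1.8,0,255).astype(np.uint8)[yy:yy+h,x:x+w],(395,395),interpolation=cv2.INTER_CUBIC)
    k=395/130
    for P,c in((B[:4],(0,255,0)),(B[4:],(255,0,0)),(F[:8],(0,0,255)),(F[8:],(255,0,255))):
        q=(proj(n,np.array(P)@R.T+p)-[x,yy]+.5)*k
        for a in q: cv2.circle(I,tuple(int(v) for v in a),3,c,-1)
    q=(proj(n,p)-[x,yy]+.5)*k;cv2.circle(I,tuple(int(v) for v in q[0]),3,(0,255,255),-1)
    o.append(I)
cv2.imwrite("pics/c3.png",np.hstack(o))
E
```

```text
(no output)
```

View pics/c3.png

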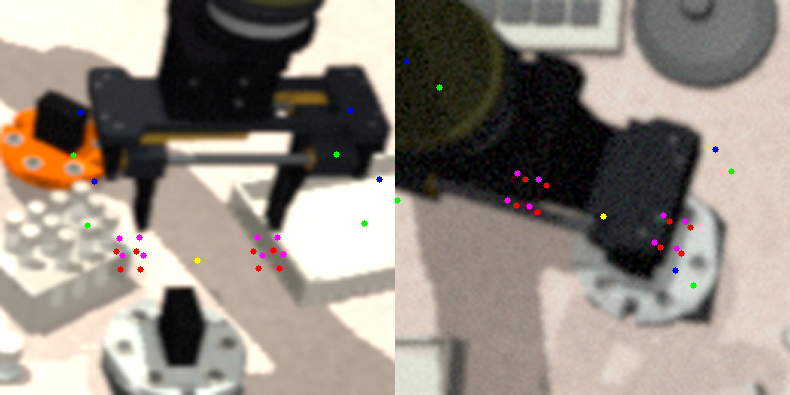

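carry_out(targets=[[[0, 20, 0], [0, 0, 0]], [[-1, 25, 0], [0, 0, 0]], [[0, 20, 0], [0, 0, 0]], [[0, 5, 0], [0, 0, 0]], [[0, 0, 0], [0, 0, 0]], [[0, 0, 0], [0, 0, 0]]])

```text
time_s: 3.6
tool_pos: [0.6126, 0.1624, 0.0849]
tool_rot: [-90.1, -0.1, 75.1]
force: [1.3, -0.4, 0.8]
grip_width: 0.0868
```

```bash
cat > look.py <<'E'
from h import *
import sys
# look.py tag  sx sy sw  tx ty tw
tag=sys.argv[1];a=list(map(int,sys.argv[2:8]));o=[]
for n,(x,y,w) in {"scene":a[:3],"top":a[3:]}.items():
    im=env.read_camera(n)[:,:,::-1]; cv2.imwrite(f"pics/{n}{tag}.png",im)
    o.append(np.clip(cv2.resize(im[y:y+w,x:x+w],(395,395),interpolation=cv2.INTER_CUBIC).astype(float)*1.8,0,255).astype(np.uint8))
cv2.imwrite(f"pics/c{tag}.png",np.hstack(o))
E
python3 look.py 4 310 130 120 70 90 110; python3 d.py .613 .1615 .069 75
```

```text
t 3.7 p [0.6127 0.1623 0.0851] rpy [-9.013e+01 -9.000e-02  7.504e+01] F [-0.13  0.27  0.44] M [-0.04 -0.03  0.04] w 0.087 q [-29.8, 20.1, 15.5, 93.3, -5.7, 67.3, 62.1]
shift mm [-0.8 16.1 -0.5] turn [0.13 0.04 0.09]
```

View pics/c4.png

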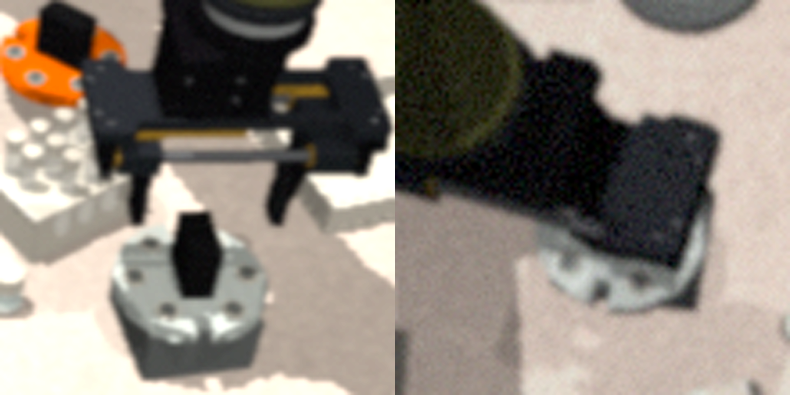

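carry_out(targets=[[[-1, 8, 0], [0, 0, 0]], [[0, 8, 0], [0, 0, 0]], [[0, 0, 0], [0, 0, 0]]])

```text
time_s: 4.0
tool_pos: [0.6101, 0.1607, 0.0657]
tool_rot: [-89.9, 0.1, 75.0]
force: [0.1, -0.1, 1.1]
grip_width: 0.0871
```

carry_out(targets=[[[0, 0, 0], [0, 0, 0]], [[0, 0, 0], [0, 0, 0]], [[0, 0, 0], [0, 0, 0]]], jaw=0.5, squeeze=15)

```text
time_s: 4.3
tool_pos: [0.6115, 0.1611, 0.0676]
tool_rot: [-90.0, -0.0, 75.0]
force: [1.0, 0.0, -0.0]
grip_width: 0.0707
```

```bash
python3 look.py 5 310 130 120 70 90 110; python3 d.py .613 .1615 .069 75
```

```text
t 4.4 p [0.6115 0.1611 0.0676] rpy [-9.002e+01 -2.000e-02  7.504e+01] F [-0.07 -0.1   0.65] M [-0.03 -0.05 -0.  ] w 0.0628 q [-29.6, 20.9, 15.4, 94.3, -6.0, 65.6, 62.3]
shift mm [ 0.8 -1.4 -1.4] turn [0.02 0.04 0.02]
```

View pics/c5.png

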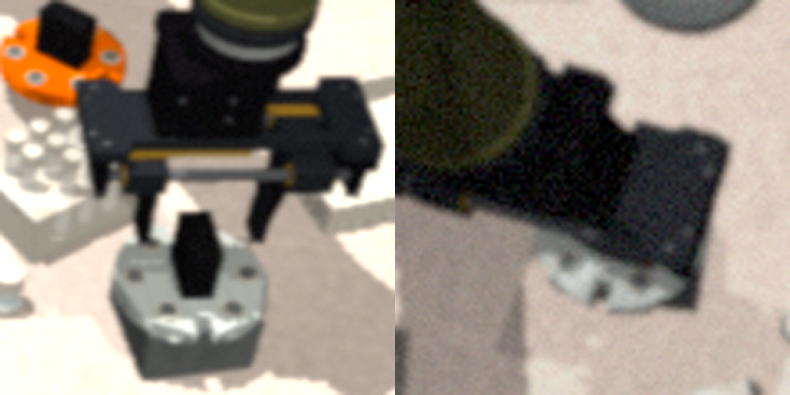

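```bash
python3 - <<'E'
from h import *
I=cv2.imread("pics/scene5.png")[150:225,335:410];J=cv2.imread("pics/scene4.png")[150:225,335:410]
f=lambda I:np.clip(255*(cv2.resize(I,(395,395),interpolation=cv2.INTER_CUBIC)/255.)**.55,0,255).astype(np.uint8)
cv2.imwrite("pics/z5.png",np.hstack([f(J),f(I)]))
E
```

```text
(no output)
```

View pics/z5.png

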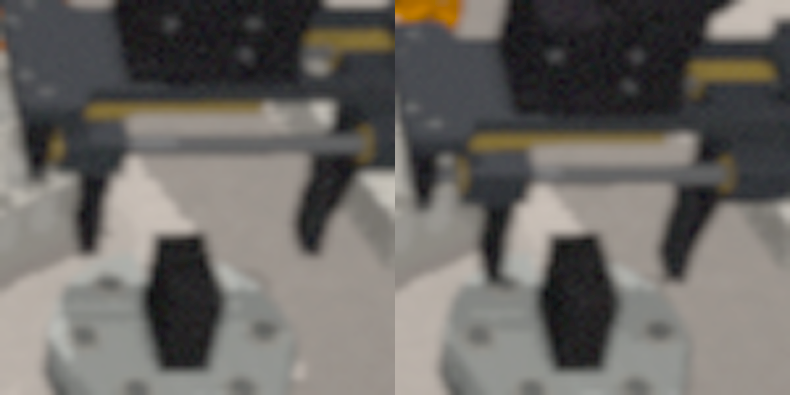

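```bash
python3 - <<'E'
from h import *
def tri(a,b):
    f=lambda X:np.concatenate([proj("top",X)[0]-a,proj("scene",X)[0]-b])
    q=least_squares(f,[.6,.0,.1]);return q.x.round(4),q.fun.round(2)
T=lambda p:((p[0]-395+.5)/3.59-.5+70,(p[1]+.5)/3.59-.5+90)
S=lambda p:((p[0]+.5)/3.29-.5+310,(p[1]+.5)/3.29-.5+130)
print(tri(T((728,143)),S((80,85))), tri(T((690,275)),S((97,160))),tri(T((690,275)),S((97,150))))
y=np.deg2rad(75);p=np.array([.6115,.1611]);j=np.array([np.cos(y),np.sin(y)]);k=np.array([-j[1],j[0]])
for s in(-1,1):print(p-.095*j+s*.0375*k)
E
```

```text
(array([0.6065, 0.0512, 0.2613]), array([-1.33, -0.38, -1.59,  0.39])) (array([0.563 , 0.0962, 0.1466]), array([-1.18, -0.34, -1.37,  0.34])) (array([0.5615, 0.0947, 0.155 ]), array([-1.52, -0.44, -1.78,  0.44]))
[0.62313441 0.05963133]
[0.55068997 0.07904276]
```

```bash
python3 - <<'E'
from h import *
def tri(a,b):
    f=lambda X:np.concatenate([proj("top",X)[0]-a,proj("scene",X)[0]-b])
    q=least_squares(f,[.6,.0,.1]);return q.x.round(4),q.fun.round(2)
T=lambda p:((p[0]-395+.5)/3.59-.5+70,(p[1]+.5)/3.59-.5+90)
S=lambda p:((p[0]+.5)/3.29-.5+310,(p[1]+.5)/3.29-.5+130)
for a in((728,143),(725,135)):
  for b in((97,160),(95,148)): print(tri(T(a),S(b)))
print(tri(T((690,275)),S((80,85))))
y=np.deg2rad(75);p=np.array([.6115,.1611]);j=np.array([np.cos(y),np.sin(y)]);k=np.array([-j[1],j[0]])
for s in(-1,1):print(p-.095*j+s*.0375*k)
E
```

```text
(array([0.6225, 0.0636, 0.2084]), array([-1.16, -0.34, -1.32,  0.33]))
(array([0.62  , 0.0617, 0.217 ]), array([-1.29, -0.37, -1.48,  0.36]))
(array([0.6255, 0.0634, 0.2117]), array([-0.56, -0.16, -0.64,  0.16]))
(array([0.623 , 0.0616, 0.2202]), array([-0.69, -0.2 , -0.8 ,  0.2 ]))
(array([0.5504, 0.0801, 0.209 ]), array([-1.34, -0.39, -1.64,  0.4 ]))
[0.62313441 0.05963133]
[0.55068997 0.07904276]
```

```bash
python3 - <<'E'
from h import *
S=lambda p:((p[0]+.5)/3.29-.5+310,(p[1]+.5)/3.29-.5+130)
y=np.deg2rad(75);p=np.array([.6115,.1611]);j=np.array([np.cos(y),np.sin(y)])
print(S((148,242)),S((257,240)))
for s in(-1,1):
  for z in(.0676,.08,.09,.1):
    print(s,z,proj("scene",np.r_[p+s*.036*j,z]).round(1))
E
```

```text
(354.6367781155015, 203.2082066869301) (387.76747720364745, 202.60030395136778)
-1 0.0676 [[351.8 211.2]]
-1 0.08 [[352.5 207.7]]
-1 0.09 [[353.2 204.8]]
-1 0.1 [[353.8 201.8]]
1 0.0676 [[382.  211.1]]
1 0.08 [[383.  207.6]]
1 0.09 [[383.8 204.7]]
1 0.1 [[384.6 201.7]]
```

carry_out(targets=[[[0, -1, -1], [0, 0, 0]], [[0, 0, 0], [0, 0, 0]], [[0, 0, 0], [0, 0, 0]], [[0, 0, 0], [0, 0, 0]], [[0, 0, 0], [0, 0, 0]], [[0, 0, 0], [0, 0, 0]]], jaw=0, squeeze=45)

```text
time_s: 5.0
tool_pos: [0.613, 0.1623, 0.0694]
tool_rot: [-90.1, -0.1, 75.1]
force: [1.3, 0.3, 0.1]
grip_width: 0.0154
```

```bash
python3 look.py 6 325 145 90 70 90 110; python3 d.py .613 .1615 .069 75
```

```text
t 5.1 p [0.6128 0.1606 0.0693] rpy [-9.007e+01 -1.000e-02  7.505e+01] F [-0.29 -0.44  5.18] M [0.01 0.11 0.01] w 0.0069 q [-29.6, 20.9, 15.4, 94.1, -6.0, 65.7, 62.4]
shift mm [ 0.9  0.3 -0. ] turn [0.07 0.05 0.01]
```

View pics/c6.png

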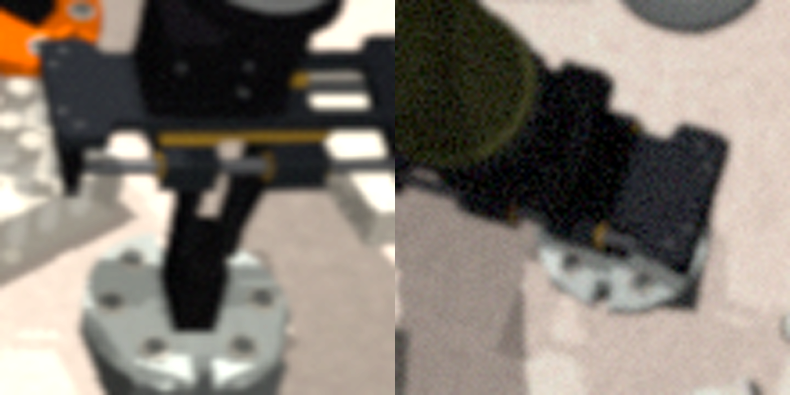

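carry_out(targets=[[[0, -4, 0], [0, 0, 0]], [[0, 0, 0], [0, 0, 0]], [[0, 0, 0], [0, 0, 0]], [[0, 0, 0], [0, 0, 0]], [[0, 0, 0], [0, 0, 0]], [[0, 0, 0], [0, 0, 0]]], jaw=0.6)

```text
time_s: 5.7
tool_pos: [0.6121, 0.1607, 0.0722]
tool_rot: [-90.0, 0.0, 75.0]
force: [0.1, 0.4, 0.6]
grip_width: 0.0466
```

```bash
python3 look.py 7 325 145 90 70 90 110; python3 d.py .613 .1615 .069 75
```

```text
t 5.8 p [0.6122 0.1608 0.0723] rpy [-90.     0.    75.05] F [-0.14 -0.15  0.49] M [-0.06  0.03 -0.02] w 0.0502 q [-29.6, 20.7, 15.5, 94.0, -5.9, 66.1, 62.4]
shift mm [ 0.9  3.3 -0.6] turn [-0.    0.05 -0.  ]
```

View pics/c7.png

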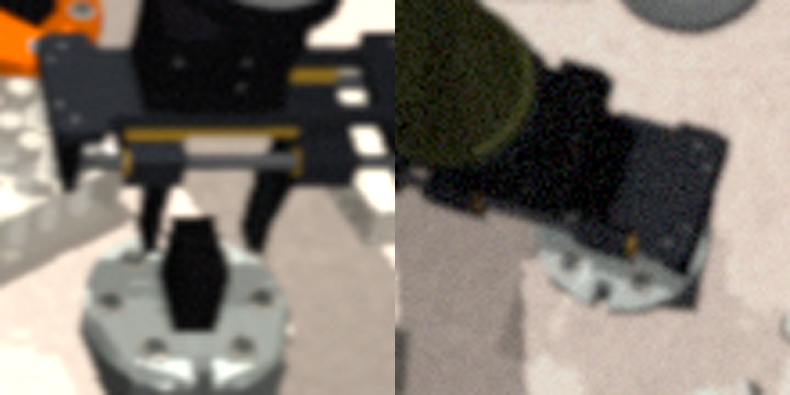

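carry_out(targets=[[[0, -30, 0], [0, 0, 0]], [[0, -30, 0], [0, 0, 0]], [[0, 0, 0], [0, 8.5, 0]], [[0, 0, 0], [0, 8.5, 0]], [[0, 0, 0], [0, 8.5, 0]], [[0, 0, 0], [0, 8.5, 0]], [[0, 0, 0], [0, 8.5, 0]], [[0, 0, 0], [0, 8.5, 0]], [[0, 0, 0], [0, 8.5, 0]], [[0, 0, 0], [0, 8.5, 0]], [[0, 0, 0], [0, 8.5, 0]], [[0, 0, 0], [0, 8.5, 0]]])

```text
time_s: 7.0
tool_pos: [0.6122, 0.1608, 0.1324]
tool_rot: [-90.0, 0.0, -10.3]
force: [0.1, -0.6, 0.0]
grip_width: 0.0524
```

```bash
python3 look.py 8 310 110 110 70 90 110; python3 d.py .613 .1615 .069 75
```

```text
t 7.1 p [0.6122 0.1608 0.1323] rpy [-9.001e+01 -1.000e-02 -9.980e+00] F [-0.29 -1.02 -0.07] M [-0.14  0.07  0.02] w 0.0522 q [-39.6, 19.1, 28.0, 90.6, -9.2, 72.6, -20.1]
shift mm [ 0.6 63.3  0.8] turn [ 1.000e-02 -8.498e+01 -0.000e+00]
```

View pics/c8.png

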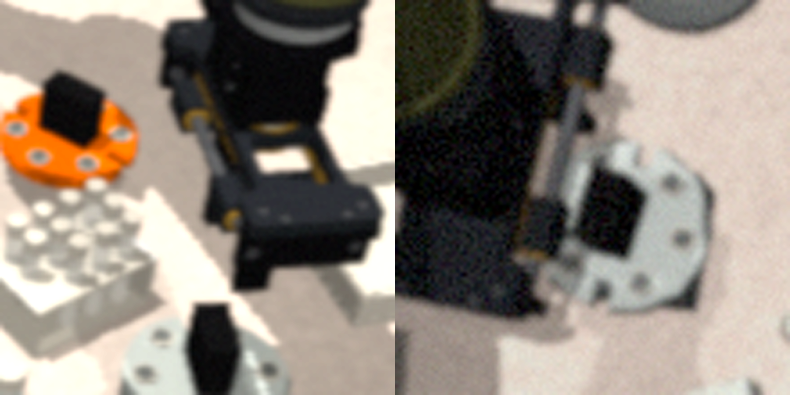

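```bash
cat > ov.py <<'E'
from h import *
import sys
from scipy.spatial.transform import Rotation as Ro
tag=sys.argv[1];a=list(map(int,sys.argv[2:8]));p=np.array(list(map(float,sys.argv[8:11])));yaw=float(sys.argv[11]);w=float(sys.argv[12])
R=Ro.from_euler("xyz",[-90,0,yaw],degrees=True).as_matrix();o=[]
for n,(x,y,W) in {"scene":a[:3],"top":a[3:]}.items():
    k=395/W
    I=np.clip(255*(cv2.resize(cv2.imread(f"pics/{n}{tag}.png")[y:y+W,x:x+W],(395,395),interpolation=cv2.INTER_CUBIC)/255.)**.55,0,255).astype(np.uint8)
    P=lambda L:[tuple(int(round(v)) for v in q) for q in (proj(n,np.atleast_2d(L)@R.T+p)-[x,y]+.5)*k]
    c=P([(0,0,0),(0,-.07,0)]);cv2.line(I,c[0],c[1],(0,255,255),1)
    for s in(-1,1):
        c=P([(s*w/2,0,0),(s*w/2,-.07,0)]);cv2.line(I,c[0],c[1],(0,0,255),1)
    for h in(.07,.145):
        c=P([(-.095,-h,-.0375),(.095,-h,-.0375),(.095,-h,.0375),(-.095,-h,.0375)]);cv2.polylines(I,[np.array(c)],True,(0,255,0) if h==.07 else (255,0,0),1)
    o.append(I)
cv2.imwrite(f"pics/ov{tag}.png",np.hstack(o))
E
python3 ov.py 8 300 90 130 60 70 140 .6122 .1608 .1324 -10 .052
```

```text
(no output)
```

View pics/ov8.png

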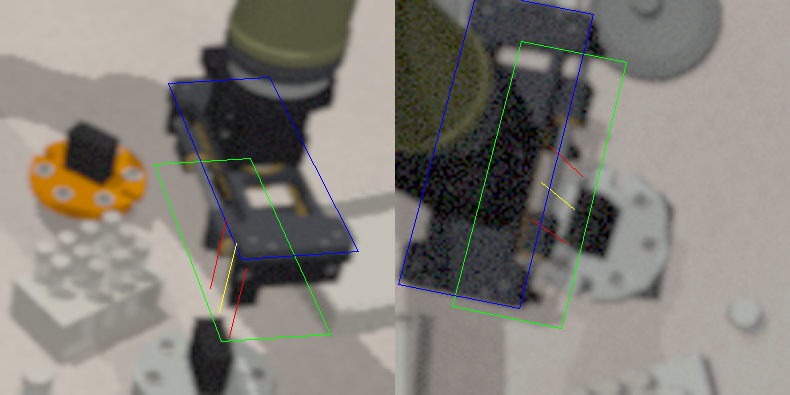

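carry_out(targets=[[[0, 0, 0], [0, -8.5, 0]], [[0, 0, 0], [0, -8.5, 0]], [[0, 0, 0], [0, -8.5, 0]], [[0, 0, 0], [0, -8.5, 0]], [[0, 0, 0], [0, -8.5, 0]], [[0, 0, 0], [0, -8.5, 0]], [[0, 0, 0], [0, -8.5, 0]], [[0, 0, 0], [0, -8.5, 0]], [[0, 0, 0], [0, -8.5, 0]], [[0, 0, 0], [0, -8.5, 0]], [[0, 25, 0], [0, 0, 0]], [[0, 25, 0], [0, 0, 0]]], jaw=0.8)

```text
time_s: 8.3
tool_pos: [0.6132, 0.161, 0.0829]
tool_rot: [-90.1, -0.1, 75.3]
force: [0.1, -0.1, -1.0]
grip_width: 0.0694
```

carry_out(targets=[[[1, 10, -1], [0, 0, 0]], [[0, 6, 0], [0, 0, 0]], [[0, 0, 0], [0, 0, 0]]])

```text
time_s: 8.6
tool_pos: [0.6134, 0.1615, 0.0661]
tool_rot: [-90.0, 0.0, 75.1]
force: [0.3, 0.1, -0.3]
grip_width: 0.0695
```

```bash
python3 look.py 9 310 130 110 60 70 140; python3 d.py .613 .1615 .069 75;python3 ov.py 9 310 130 110 60 70 140 .6125 .161 .0665 75 .0696
```

```text
t 8.7 p [0.6143 0.1617 0.0674] rpy [-9.008e+01 -5.000e-02  7.508e+01] F [ 0.54 -0.2   0.49] M [ 0.08 -0.03 -0.01] w 0.0694 q [-29.5, 21.2, 15.3, 94.0, -6.0, 65.6, 62.4]
shift mm [-0.5 -1.6  1.2] turn [0.08 0.08 0.05]
```

View pics/ov9.png

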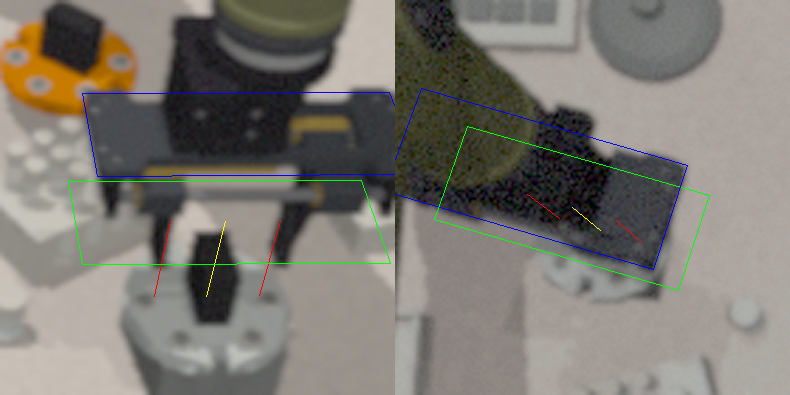

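carry_out(targets=[[[0, 3, 0], [0, 0, 0]], [[0, 3, 0], [0, 0, 0]], [[0, 0, 0], [0, 0, 0]]])

```text
time_s: 9.0
tool_pos: [0.6133, 0.1615, 0.0602]
tool_rot: [-90.0, 0.0, 75.1]
force: [-0.0, 0.4, -0.9]
grip_width: 0.0697
```

```bash
python3 d.py .613 .1615 .060 75
```

```text
t 9.0 p [0.6133 0.1615 0.0602] rpy [-89.99   0.    75.05] F [-0.05  0.39 -0.9 ] M [ 0.01 -0.05 -0.  ] w 0.0697 q [-29.4, 21.5, 15.3, 94.4, -6.1, 64.9, 62.5]
shift mm [-0.1  0.2  0.3] turn [-0.01  0.05 -0.  ]
```

carry_out(targets=[[[0, 2, 0], [0, 0, 0]], [[0, 2, 0], [0, 0, 0]], [[0, 2, 0], [0, 0, 0]], [[0, 0, 0], [0, 0, 0]]])

```text
time_s: 9.4
tool_pos: [0.6132, 0.1614, 0.0539]
tool_rot: [-90.0, 0.0, 75.0]
force: [-0.5, 0.4, 0.1]
grip_width: 0.0697
```

carry_out(targets=[[[0, 2, 0], [0, 0, 0]], [[0, 2, 0], [0, 0, 0]], [[0, 2, 0], [0, 0, 0]], [[0, 0, 0], [0, 0, 0]]])

```text
time_s: 9.8
tool_pos: [0.6132, 0.1614, 0.0479]
tool_rot: [-90.0, 0.0, 75.0]
force: [0.1, -0.5, -1.0]
grip_width: 0.0695
```

```bash
python3 look.py 10 310 130 110 60 70 140; python3 d.py .613 .1615 .069 75;python3 ov.py 10 310 130 110 60 70 140 .613 .1615 .048 75 .0696
```

```text
t 9.9 p [0.6135 0.1615 0.0483] rpy [-90.    -0.    75.04] F [-0.17  0.15 -0.72] M [ 0.01 -0.01 -0.01] w 0.0696 q [-29.3, 22.2, 15.2, 95.0, -6.3, 63.7, 62.6]
shift mm [ -0.1 -20.7   0.4] turn [-0.    0.04  0.  ]
```

View pics/ov10.png

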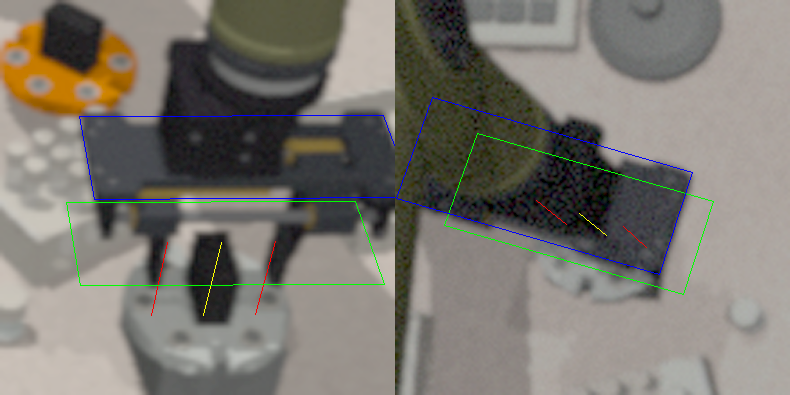

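carry_out(targets=[[[0, 2, 0], [0, 0, 0]], [[0, 2, 0], [0, 0, 0]], [[0, 2, 0], [0, 0, 0]], [[0, 0, 0], [0, 0, 0]]])

```text
time_s: 10.3
tool_pos: [0.6132, 0.1614, 0.0419]
tool_rot: [-90.0, 0.0, 75.0]
force: [-0.2, 0.4, -0.9]
grip_width: 0.0699
```

```bash
python3 look.py 11 325 145 80 60 70 140; python3 d.py .613 .1615 .069 75
```

```text
t 10.4 p [0.6134 0.1615 0.0423] rpy [-89.99   0.    75.04] F [ 0.99 -0.05  0.4 ] M [0.   0.03 0.01] w 0.0697 q [-29.3, 22.5, 15.1, 95.3, -6.4, 63.1, 62.7]
shift mm [ -0.1 -26.7   0.4] turn [-0.01  0.04 -0.  ]
```

View pics/c11.png

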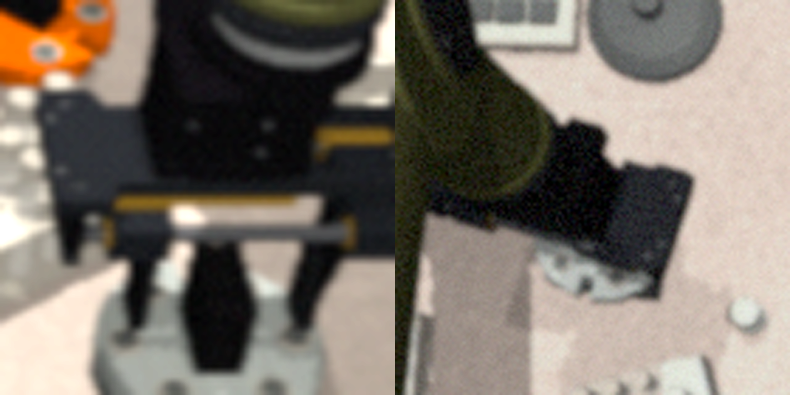

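carry_out(targets=[[[0, 0, 0], [0, 0, 0]], [[0, 0, 0], [0, 0, 0]], [[0, 0, 0], [0, 0, 0]], [[0, 0, 0], [0, 0, 0]], [[0, 0, 0], [0, 0, 0]], [[0, 0, 0], [0, 0, 0]]], jaw=0, squeeze=45)

```text
time_s: 11.0
tool_pos: [0.6135, 0.1615, 0.0424]
tool_rot: [-90.0, -0.0, 75.0]
force: [-0.2, 0.1, -0.8]
grip_width: 0.0294
```

```bash
python3 look.py 12 325 145 80 60 70 140; python3 d.py .613 .1615 .069 75
```

```text
t 11.1 p [0.6135 0.1617 0.0424] rpy [-9.001e+01 -2.000e-02  7.504e+01] F [-0.01 -0.3   0.94] M [-0.04 -0.06 -0.05] w 0.0237 q [-29.3, 22.5, 15.1, 95.3, -6.4, 63.0, 62.7]
shift mm [ -0.3 -26.6   0.5] turn [0.01 0.04 0.02]
```

View pics/c12.png

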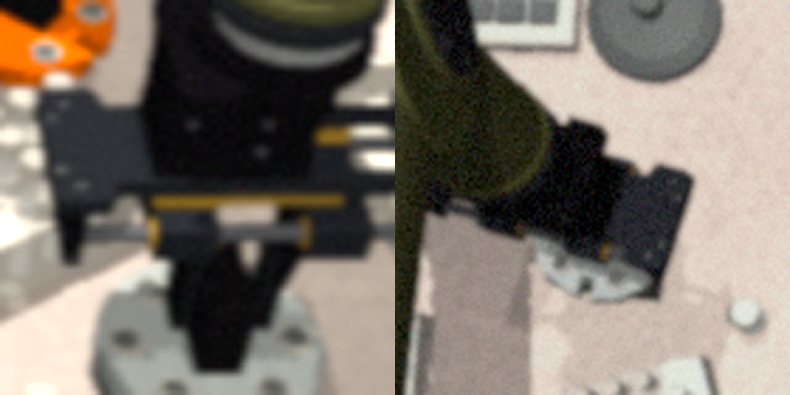

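carry_out(targets=[[[0, 0, 0], [0, 0, 0]], [[0, -5, 0], [0, 0, 0]], [[0, -10, 0], [0, 0, 0]], [[0, -15, 0], [0, 0, 0]], [[0, -15, 0], [0, 0, 0]], [[0, 0, 0], [0, 0, 0]]])

```text
time_s: 11.7
tool_pos: [0.616, 0.1621, 0.0913]
tool_rot: [-90.3, -0.2, 75.0]
force: [0.7, 0.1, -3.0]
grip_width: 0.0232
```

```bash
python3 look.py 13 325 125 100 60 70 140; python3 d.py .613 .1615 .069 75
```

```text
t 11.8 p [0.614  0.1617 0.0884] rpy [-9.008e+01 -6.000e-02  7.504e+01] F [ 0.61  0.5  -4.22] M [-0.    0.06  0.03] w 0.0237 q [-29.6, 20.1, 15.5, 92.9, -5.7, 67.7, 62.1]
shift mm [-0.4 19.4  1. ] turn [0.08 0.04 0.06]
```

View pics/c13.png

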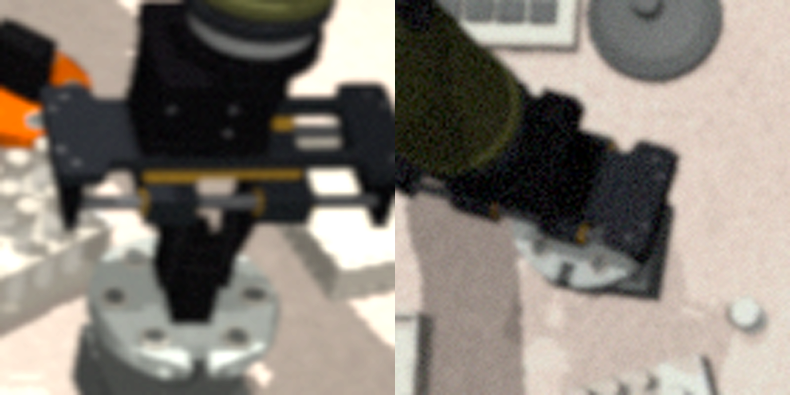

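carry_out(targets=[[[0, -25, 0], [0, 0, 0]], [[0, -35, 0], [0, 0, 0]], [[0, -27, 0], [0, 0, 0]], [[-20, 0, -2], [0, 0, 0]], [[-40, 0, -4], [0, 0, 0]], [[-45, 0, -5], [0, 0, 0]], [[-45, 0, -5], [0, 0, 0]], [[-45, 0, -5], [0, 0, 0]], [[-45, 0, -5], [0, 0, 0]], [[-45, 0, -4], [0, 0, 0]], [[-40, 0, -3], [0, 0, 0]], [[-22, 0, -2], [0, 0, 0]]])

```text
time_s: 13.0
tool_pos: [0.5544, -0.1887, 0.173]
tool_rot: [-89.9, 0.2, 74.7]
force: [0.8, -0.6, -2.3]
grip_width: 0.0232
```

carry_out(targets=[[[0, 0, 0], [0, 8.5, 0]], [[0, 0, 0], [0, 8.5, 0]], [[0, 0, 0], [0, 8.5, 0]], [[0, 0, 0], [0, 8.5, 0]], [[0, 0, 0], [0, 8.5, 0]], [[0, 0, 0], [0, 8.5, 0]], [[0, 0, 0], [0, 8.5, 0]], [[0, 0, 0], [0, 8.5, 0]], [[0, 0, 0], [0, 8.5, 0]], [[0, 0, 0], [0, 8.5, 0]], [[0, 0, 0], [0, 8.5, 0]], [[0, 0, 0], [0, 8.5, 0]]])

```text
time_s: 14.2
tool_pos: [0.5561, -0.1833, 0.1727]
tool_rot: [-90.1, 0.1, -27.4]
force: [-0.6, -0.3, -4.5]
grip_width: 0.0237
```

```bash
python3 d.py .5587 -.1827 .175 -43.7
```

```text
t 14.2 p [ 0.5561 -0.1833  0.1727] rpy [-90.05   0.15 -27.36] F [-0.64 -0.26 -4.45] M [-0.1   0.05 -0.01] w 0.0237 q [-17.9, 12.5, 39.0, 94.7, -8.1, 75.8, -4.9]
shift mm [ 2.1 -2.3  1.8] turn [ 0.07 16.34 -0.14]
```

carry_out(targets=[[[2, -2, 2], [0, 8, 0]], [[0, 0, 0], [0, 8.3, 0]], [[0, 0, 0], [0, 0, 0]], [[0, 0, 0], [0, 0, 0]]])

```text
time_s: 14.6
tool_pos: [0.5593, -0.1822, 0.1753]
tool_rot: [-90.1, 0.1, -43.1]
force: [0.1, -0.0, -3.5]
grip_width: 0.0236
```

```bash
python3 look.py 14 165 140 130 225 110 130; python3 d.py .5587 -.1827 .175 -43.7
```

```text
t 14.7 p [ 0.5598 -0.1821  0.1758] rpy [-9.003e+01  5.000e-02 -4.314e+01] F [-0.86  0.49 -4.94] M [-0.12  0.13 -0.  ] w 0.0237 q [-19.5, 13.0, 40.9, 94.1, -8.7, 76.2, -20.4]
shift mm [-0.4  0.8 -1.2] turn [ 0.03  0.56 -0.05]
```

View pics/c14.png

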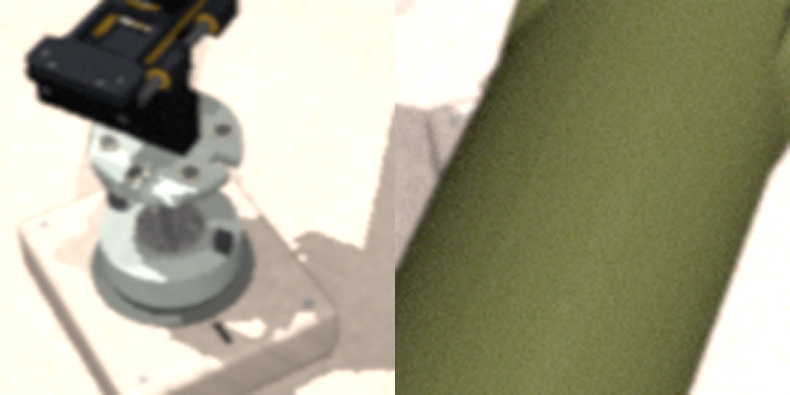

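```bash
cat > ov2.py <<'E'
from h import *
import sys
tag=sys.argv[1];x,y,W=map(int,sys.argv[2:5]);rx,ry,rzz,ryaw=map(float,sys.argv[5:9]);cx,cy,h=map(float,sys.argv[9:12]);dy=float(sys.argv[12])
o=[]
for src in(tag,tag):
    n="scene";k=590/W if 0 else 395/W
    I=np.clip(255*(cv2.resize(cv2.imread(f"pics/{n}{tag}.png")[y:y+W,x:x+W],(395,395),interpolation=cv2.INTER_CUBIC)/255.)**.6,0,255).astype(np.uint8)
    def L(P,c):
        q=np.round(((proj(n,P)-[x,y]+.5)*k-.5)*16).astype(np.int32);cv2.polylines(I,[q],True,c,1,cv2.LINE_AA,4)
    if o:
        for z,c in((.012,(0,255,0)),(0,(255,0,0))): L(rz(disc_outline(z),np.deg2rad(ryaw),rx,ry,rzz),c)
        a=np.linspace(0,2*np.pi,60)
        for r in(.0095,): L(rz(np.c_[r*np.cos(a),r*np.sin(a),0*a-.034],0,rx,ry,rzz),(255,0,255))
        for r in(.016,.026,.053): L(rz(np.c_[r*np.cos(a),r*np.sin(a),0*a],0,cx,cy,.105+h),(0,0,255))
        for s in(1,-1):
            for z in(0,.012): L(rz([(s*.041,-.005,z),(s*.053,-.005,z),(s*.053,.005,z),(s*.041,.005,z)],np.deg2rad(dy),cx,cy,.105+h),(0,255,255))
    o.append(I)
cv2.imwrite(f"pics/ovr{tag}.png",np.hstack(o))
E
cp pics/scene0.png pics/sceneA.png
python3 ov2.py 14 165 140 130 .5598 -.1821 .1834 47 .5589 -.1827 .005 46.3
python3 ov2.py 0 175 165 90 .5598 -.1821 .1834 47 .5589 -.1827 .005 46.3
```

```text
(no output)
```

View pics/ovr14.png

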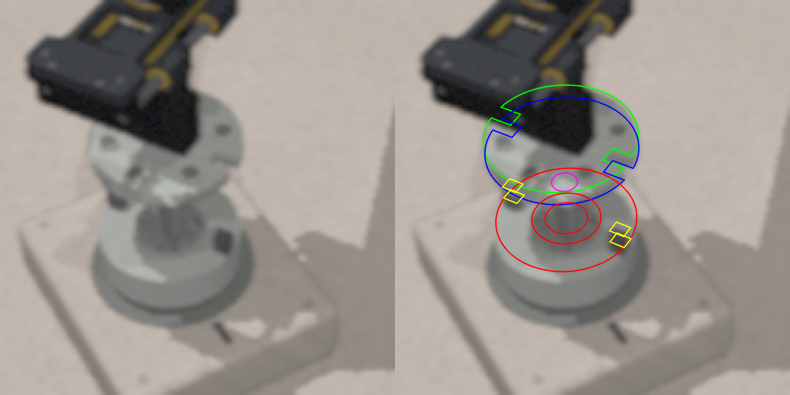

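View pics/ovr0.png

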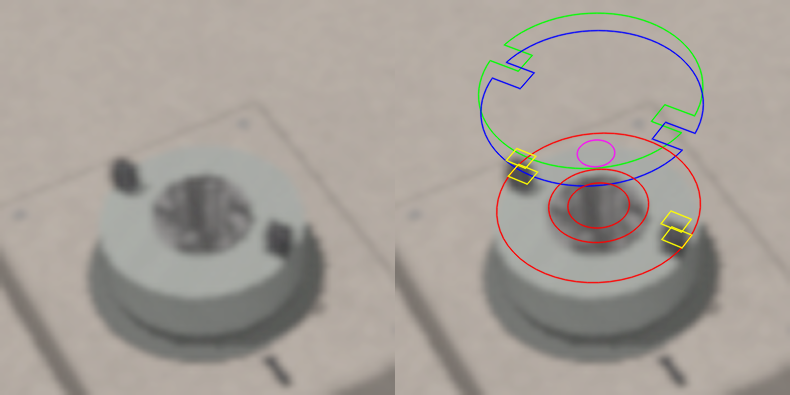

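carry_out(targets=[[[0, 10, 0], [0, 0.5, 0]], [[0, 10, 0], [0, 0, 0]], [[0, 6, 0], [0, 0, 0]], [[0, 4, 0], [0, 0, 0]], [[0, 3, 0], [0, 0, 0]], [[0, 3, 0], [0, 0, 0]], [[0, 3, 0], [0, 0, 0]], [[0, 2, 0], [0, 0, 0]], [[0, 0, 0], [0, 0, 0]]])

```text
time_s: 15.6
tool_pos: [0.5603, -0.1818, 0.1351]
tool_rot: [-90.0, 0.0, -43.8]
force: [-0.4, 1.0, -4.3]
grip_width: 0.0236
```

```bash
python3 look.py 15 165 140 130 225 110 130; python3 d.py .5597 -.1825 .11 -43.7; python3 ov2.py 15 175 150 100 .5598 -.1821 .1426 46.4 .5610 -.1820 .000 46.3
```

```text
t 15.7 p [ 0.5605 -0.1819  0.1355] rpy [-8.999e+01 -1.000e-02 -4.375e+01] F [-0.39  0.3  -3.29] M [-0.14  0.07  0.02] w 0.0238 q [-19.1, 14.8, 40.6, 97.1, -10.1, 71.8, -20.0]
shift mm [-0.2 25.5 -1. ] turn [-0.01 -0.05  0.01]
```

View pics/ovr15.png

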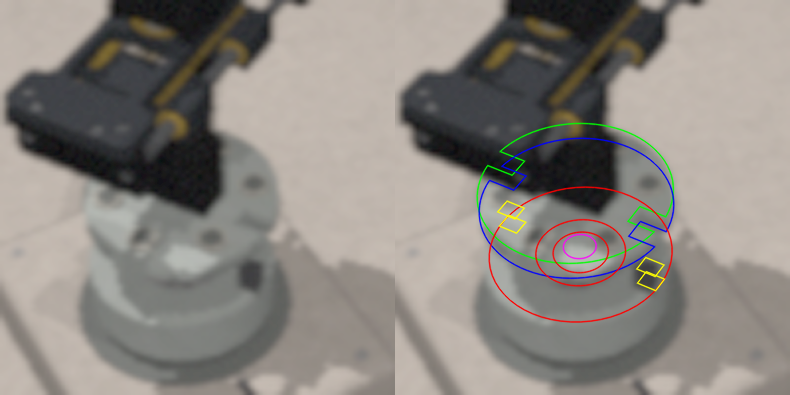

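carry_out(targets=[[[0, 2, 0], [0, 0, 0]], [[0, 2, 0], [0, 0, 0]], [[0, 2, 0], [0, 0, 0]], [[0, 2, 0], [0, 0, 0]], [[0, 2, 0], [0, 0, 0]], [[0, 2, 0], [0, 0, 0]], [[0, 0, 0], [0, 0, 0]]])

```text
time_s: 16.4
tool_pos: [0.5602, -0.1818, 0.123]
tool_rot: [-90.0, 0.0, -43.8]
force: [0.3, 0.1, -3.1]
grip_width: 0.0237
```

```bash
python3 d.py
```

```text
t 16.4 p [ 0.5602 -0.1818  0.123 ] rpy [-9.002e+01  3.000e-02 -4.376e+01] F [ 0.31  0.06 -3.14] M [-0.1   0.13  0.01] w 0.0237 q [-18.9, 15.4, 40.4, 98.0, -10.5, 70.5, -19.7]
```

Free so far. Now small steps, checking force each call.

carry_out(targets=[[[0, 1, 0], [0, 0, 0]], [[0, 1, 0], [0, 0, 0]], [[0, 1, 0], [0, 0, 0]], [[0, 1, 0], [0, 0, 0]], [[0, 0, 0], [0, 0, 0]]])

```text
time_s: 16.9
tool_pos: [0.5603, -0.1819, 0.1192]
tool_rot: [-90.0, 0.0, -43.8]
force: [-0.3, 0.1, -4.2]
grip_width: 0.0238
```

```bash
python3 d.py
```

```text
t 16.9 p [ 0.5603 -0.1819  0.1192] rpy [-9.001e+01  1.000e-02 -4.376e+01] F [-0.3   0.07 -4.2 ] M [-0.07  0.14  0.03] w 0.0238 q [-18.8, 15.6, 40.4, 98.2, -10.7, 70.1, -19.6]
```

carry_out(targets=[[[0, 1, 0], [0, 0, 0]], [[0, 1, 0], [0, 0, 0]], [[0, 1, 0], [0, 0, 0]], [[0, 0, 0], [0, 0, 0]]])

```text
time_s: 17.3
tool_pos: [0.5603, -0.1818, 0.1161]
tool_rot: [-90.0, 0.0, -43.8]
force: [0.6, -0.9, -3.9]
grip_width: 0.0239
```

carry_out(targets=[[[0, 1, 0], [0, 0, 0]], [[0, 1, 0], [0, 0, 0]], [[0, 0, 0], [0, 0, 0]]])

```text
time_s: 17.6
tool_pos: [0.5603, -0.1818, 0.1142]
tool_rot: [-90.0, 0.0, -43.8]
force: [-0.4, -0.2, -3.4]
grip_width: 0.0237
```

```bash
python3 d.py
```

```text
t 17.6 p [ 0.5603 -0.1818  0.1142] rpy [-9.001e+01  1.000e-02 -4.376e+01] F [-0.38 -0.22 -3.43] M [-0.1   0.12 -0.02] w 0.0237 q [-18.7, 15.9, 40.3, 98.6, -10.9, 69.6, -19.4]
```

carry_out(targets=[[[0, 1, 0], [0, 0, 0]], [[0, 1, 0], [0, 0, 0]], [[0, 0, 0], [0, 0, 0]]])

```text
time_s: 17.9
tool_pos: [0.5603, -0.1821, 0.1122]
tool_rot: [-90.0, 0.0, -43.8]
force: [-1.1, 0.2, -4.0]
grip_width: 0.0235
```

carry_out(targets=[[[0, 1, 0], [0, 0, 0]], [[0, 1, 0], [0, 0, 0]], [[0, 0, 0], [0, 0, 0]]])

```text
time_s: 18.2
tool_pos: [0.5602, -0.1822, 0.1102]
tool_rot: [-90.0, 0.0, -43.8]
force: [-1.7, -1.3, -2.8]
grip_width: 0.0238
```

```bash
python3 d.py; python3 look.py 16 165 140 110 225 110 130;  python3 ov2.py 16 175 150 100 .5603 -.1818 .1178 46.3 .5610 -.1820 .000 46.3
```

```text
t 18.2 p [ 0.5602 -0.1822  0.1102] rpy [-90.02   0.   -43.78] F [-1.7  -1.34 -2.79] M [-0.37  0.34  0.  ] w 0.0238 q [-18.7, 16.1, 40.3, 98.8, -11.0, 69.1, -19.3]
```

View pics/ovr16.png

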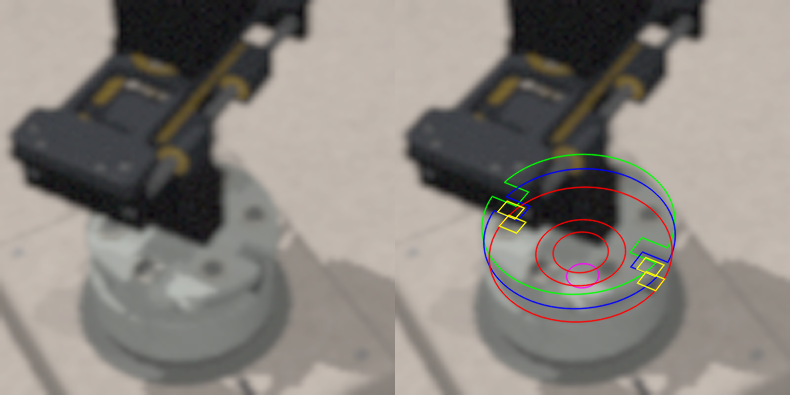

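carry_out(targets=[[[0, 0, -1], [0, 0, 0]], [[0, 1, 0], [0, 0, 0]], [[0, 0, 0], [0, 0, 0]]])

```text
time_s: 18.6
tool_pos: [0.5599, -0.1823, 0.1092]
tool_rot: [-90.0, 0.0, -43.7]
force: [0.4, 0.7, -3.1]
grip_width: 0.0238
```

```bash
python3 d.py
```

```text
t 18.6 p [ 0.5599 -0.1823  0.1092] rpy [-89.98   0.   -43.74] F [ 0.43  0.72 -3.15] M [-0.14  0.13 -0.02] w 0.0238 q [-18.6, 16.1, 40.3, 98.9, -11.1, 69.0, -19.2]
```

carry_out(targets=[[[0, 1, 0], [0, 0, 0]], [[0, 1, 0], [0, 0, 0]], [[0, 0, 0], [0, 0, 0]]])

```text
time_s: 18.9
tool_pos: [0.5597, -0.1826, 0.1072]
tool_rot: [-90.0, 0.0, -43.8]
force: [-0.4, -1.1, -3.7]
grip_width: 0.0237
```

```bash
python3 d.py
```

```text
t 18.9 p [ 0.5597 -0.1826  0.1072] rpy [-9.000e+01  1.000e-02 -4.376e+01] F [-0.39 -1.06 -3.71] M [-0.17  0.21  0.04] w 0.0237 q [-18.6, 16.2, 40.3, 99.1, -11.2, 68.8, -19.1]
```

carry_out(targets=[[[0, 1, -0.7], [0, 0, 0]], [[0, 1, 0], [0, 0, 0]], [[0, 0, 0], [0, 0, 0]]])

```text
time_s: 19.2
tool_pos: [0.5593, -0.1831, 0.1053]
tool_rot: [-90.0, -0.0, -43.8]
force: [0.0, 0.2, -3.9]
grip_width: 0.0237
```

```bash
python3 d.py
```

```text
t 19.2 p [ 0.5593 -0.1831  0.1053] rpy [-89.99  -0.   -43.76] F [ 0.02  0.22 -3.89] M [-0.12  0.13  0.02] w 0.0237 q [-18.5, 16.3, 40.2, 99.2, -11.2, 68.6, -19.0]
```

carry_out(targets=[[[0, 1, -0.3], [0, 0, 0]], [[0, 1, 0], [0, 0, 0]], [[0, 0, 0], [0, 0, 0]]])

```text
time_s: 19.5
tool_pos: [0.5596, -0.1832, 0.1043]
tool_rot: [-89.9, -0.0, -43.7]
force: [-2.8, 2.5, 3.4]
grip_width: 0.0236
```

```bash
python3 d.py
```

```text
t 19.5 p [ 0.5596 -0.1832  0.1043] rpy [-8.993e+01 -3.000e-02 -4.375e+01] F [-2.83  2.53  3.43] M [ 0.33  0.46 -0.  ] w 0.0236 q [-18.5, 16.3, 40.2, 99.3, -11.3, 68.4, -18.9]
```

carry_out(targets=[[[-1, 0, 0], [0, 0, 0]], [[0, 0, 0], [0, 0, 0]]])

```text
time_s: 19.7
tool_pos: [0.5593, -0.1831, 0.1042]
tool_rot: [-89.9, -0.1, -43.8]
force: [0.6, 0.4, 3.7]
grip_width: 0.0236
```

```bash
python3 d.py; python3 look.py 17 180 170 75 225 110 130;  python3 ov2.py 17 180 170 75 .5596 -.1832 .1119 46.3 .5596 -.1832 .001 46.3
```

```text
t 19.7 p [ 0.5593 -0.1831  0.1042] rpy [-89.93  -0.13 -43.76] F [0.55 0.4  3.66] M [-0.09  0.05 -0.09] w 0.0236 q [-18.6, 16.2, 40.2, 99.4, -11.2, 68.3, -19.0]
```

View pics/ovr17.png

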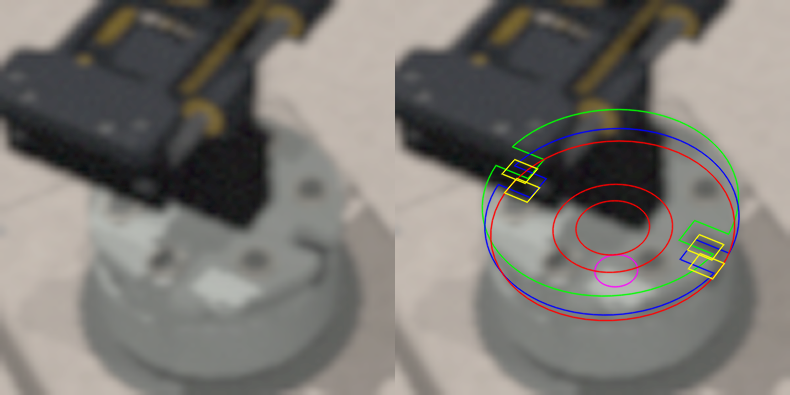

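carry_out(targets=[[[0, 1, 0], [0, 0, 0]], [[0, 0, 0], [0, 0, 0]]])

```text
time_s: 20.0
tool_pos: [0.5593, -0.183, 0.1031]
tool_rot: [-89.9, -0.1, -43.8]
force: [1.0, 0.3, 5.2]
grip_width: 0.0237
```

carry_out(targets=[[[0, 1, 0], [0, 0, 0]], [[0, 0, 0], [0, 0, 0]]])

```text
time_s: 20.2
tool_pos: [0.5593, -0.1831, 0.1021]
tool_rot: [-89.9, -0.1, -43.8]
force: [0.8, -0.3, 4.7]
grip_width: 0.0239
```

```bash
python3 d.py
```

```text
t 20.2 p [ 0.5593 -0.1831  0.1021] rpy [-89.94  -0.11 -43.76] F [ 0.82 -0.31  4.71] M [-0.12 -0.05  0.01] w 0.0239 q [-18.5, 16.3, 40.2, 99.6, -11.3, 68.1, -19.0]
```

carry_out(targets=[[[0, 1, 0], [0, 0, 0]], [[0, 0, 0], [0, 0, 0]], [[0, 1, 0], [0, 0, 0]], [[0, 0, 0], [0, 0, 0]]])

```text
time_s: 20.6
tool_pos: [0.5593, -0.1831, 0.1004]
tool_rot: [-89.9, -0.1, -43.8]
force: [-0.2, -0.7, 8.1]
grip_width: 0.0238
```

```bash
python3 d.py
```

```text
t 20.6 p [ 0.5593 -0.1831  0.1004] rpy [-89.93  -0.11 -43.77] F [-0.19 -0.67  8.07] M [-0.    0.07 -0.02] w 0.0238 q [-18.5, 16.4, 40.2, 99.7, -11.4, 67.9, -18.9]
```

carry_out(targets=[[[0, 1, 0], [0, 0, 0]], [[0, 0, 0], [0, 0, 0]]])

```text
time_s: 20.8
tool_pos: [0.5592, -0.1832, 0.0996]
tool_rot: [-89.9, -0.1, -43.8]
force: [-1.1, 0.1, 8.0]
grip_width: 0.0237
```

```bash
python3 d.py
```

```text
t 20.8 p [ 0.5592 -0.1832  0.0996] rpy [-89.93  -0.11 -43.78] F [-1.07  0.07  7.99] M [ 0.03  0.22 -0.04] w 0.0237 q [-18.4, 16.5, 40.2, 99.7, -11.4, 67.8, -18.9]
```

carry_out(targets=[[[0, 1, 0], [0, 0, 0]], [[0, 0, 0], [0, 0, 0]]])

```text
time_s: 21.0
tool_pos: [0.5592, -0.1833, 0.099]
tool_rot: [-89.9, -0.1, -43.8]
force: [-1.3, 0.4, 10.3]
grip_width: 0.0235
```

```bash
python3 d.py
```

```text
t 21.0 p [ 0.5592 -0.1833  0.099 ] rpy [-89.91  -0.11 -43.78] F [-1.31  0.42 10.32] M [ 0.04  0.42 -0.01] w 0.0235 q [-18.4, 16.5, 40.2, 99.8, -11.5, 67.8, -18.8]
```

carry_out(targets=[[[0, 0.5, 0], [0, 0, 0]], [[0, 0, 0], [0, 0, 0]]])

```text
time_s: 21.2
tool_pos: [0.5593, -0.1833, 0.0987]
tool_rot: [-89.9, -0.1, -43.8]
force: [-2.4, 0.0, 10.9]
grip_width: 0.0236
```

```bash
python3 d.py
```

```text
t 21.2 p [ 0.5593 -0.1833  0.0987] rpy [-89.91  -0.11 -43.78] F [-2.37  0.03 10.89] M [ 0.15  0.54 -0.01] w 0.0236 q [-18.4, 16.5, 40.2, 99.8, -11.5, 67.7, -18.8]
```

carry_out(targets=[[[-0.5, 0.7, -0.5], [0, 0, 0]], [[0, 0, 0], [0, 0, 0]]])

```text
time_s: 21.4
tool_pos: [0.5591, -0.1833, 0.0982]
tool_rot: [-89.9, -0.2, -43.8]
force: [-0.3, 0.5, 11.6]
grip_width: 0.0237
```

```bash
python3 d.py
```

```text
t 21.4 p [ 0.5591 -0.1833  0.0982] rpy [-89.87  -0.16 -43.78] F [-0.25  0.49 11.56] M [ 0.1   0.34 -0.07] w 0.0237 q [-18.4, 16.5, 40.2, 99.9, -11.5, 67.6, -18.8]
```

carry_out(targets=[[[0, 0.5, 0], [0, 0, 0]], [[0, 0, 0], [0, 0, 0]]])

```text
time_s: 21.6
tool_pos: [0.5591, -0.1833, 0.0978]
tool_rot: [-89.9, -0.2, -43.8]
force: [-1.1, -0.1, 12.7]
grip_width: 0.0237
```

```bash
python3 d.py
```

```text
t 21.6 p [ 0.5591 -0.1833  0.0978] rpy [-89.87  -0.16 -43.78] F [-1.08 -0.09 12.68] M [ 0.12  0.39 -0.02] w 0.0237 q [-18.4, 16.5, 40.2, 99.9, -11.5, 67.6, -18.8]
```

carry_out(targets=[[[0, 0.5, 0], [0, 0, 0]], [[0, 0, 0], [0, 0, 0]]])

```text
time_s: 21.8
tool_pos: [0.5591, -0.1833, 0.0977]
tool_rot: [-89.9, -0.2, -43.8]
force: [-1.9, 1.2, 14.1]
grip_width: 0.0235
```

```bash
python3 d.py
```

```text
t 21.8 p [ 0.5591 -0.1833  0.0977] rpy [-89.86  -0.16 -43.77] F [-1.9   1.17 14.14] M [ 0.18  0.59 -0.05] w 0.0235 q [-18.4, 16.5, 40.2, 99.9, -11.5, 67.5, -18.8]
```

carry_out(targets=[[[0, 0.5, 0], [0, 0, 0]], [[0, 0, 0], [0, 0, 0]], [[0, 0, 0], [0, 0, 0]]])

```text
time_s: 22.1
tool_pos: [0.5592, -0.1834, 0.0976]
tool_rot: [-89.9, -0.2, -43.8]
force: [-2.3, 0.9, 16.2]
grip_width: 0.024
```

```bash
python3 d.py
```

```text
t 22.1 p [ 0.5592 -0.1834  0.0976] rpy [-89.85  -0.16 -43.78] F [-2.29  0.89 16.18] M [ 0.24  0.86 -0.06] w 0.024 q [-18.4, 16.5, 40.2, 99.9, -11.5, 67.5, -18.8]
```

carry_out(targets=[[[-0.4, -1, -0.3], [0, 0, 0]], [[0, -0.7, 0], [0, 0, 0]], [[0, 0, 0], [0, 0, 0]]])

```text
time_s: 22.4
tool_pos: [0.5589, -0.1833, 0.0978]
tool_rot: [-89.9, -0.2, -43.8]
force: [1.2, -0.1, 7.6]
grip_width: 0.0239
```

```bash
python3 d.py
```

```text
t 22.4 p [ 0.5589 -0.1833  0.0978] rpy [-89.88  -0.21 -43.77] F [ 1.18 -0.06  7.55] M [-0.2  -0.3  -0.01] w 0.0239 q [-18.5, 16.4, 40.2, 100.0, -11.4, 67.5, -18.8]
```

carry_out(targets=[[[0, -0.7, 0], [0, 0, 0]], [[0, 0, 0], [0, 1, 0]], [[0, 0, 0], [0, 2, 0]], [[0, 0, 0], [0, 2, 0]], [[0, 0, 0], [0, 2, 0]], [[0, 0, 0], [0, 2, 0]], [[0, 0, 0], [0, 1, 0]], [[0, 0, 0], [0, 0, 0]]])

```text
time_s: 23.2
tool_pos: [0.5586, -0.1834, 0.0979]
tool_rot: [-89.9, -0.2, -53.8]
force: [2.1, -1.2, 6.1]
grip_width: 0.0236
```

```bash
python3 d.py
```

```text
t 23.2 p [ 0.5586 -0.1834  0.0979] rpy [-89.9   -0.17 -53.79] F [ 2.11 -1.24  6.06] M [-0.38 -0.44  0.14] w 0.0236 q [-19.8, 16.7, 41.8, 100.0, -11.9, 67.6, -28.4]
```

carry_out(targets=[[[0.4, -0.4, 0], [0, 1, 0]], [[0, 0, 0], [0, 2, 0]], [[0, 0, 0], [0, 2, 0]], [[0, 0, 0], [0, 2, 0]], [[0, 0, 0], [0, 2, 0]], [[0, 0, 0], [0, 1, 0]], [[0, 0, 0], [0, 0, 0]]])

```text
time_s: 23.9
tool_pos: [0.5585, -0.1834, 0.098]
tool_rot: [-89.9, -0.1, -63.8]
force: [2.7, -1.5, 4.8]
grip_width: 0.0236
```

```bash
python3 d.py
```

```text
t 23.9 p [ 0.5585 -0.1834  0.098 ] rpy [-89.9   -0.12 -63.76] F [ 2.7  -1.51  4.85] M [-0.46 -0.7   0.16] w 0.0236 q [-21.0, 17.1, 43.4, 100.0, -12.6, 67.8, -37.9]
```

carry_out(targets=[[[0.5, -0.4, 0.3], [0, 1, 0]], [[0, 0, 0], [0, 2, 0]], [[0, 0, 0], [0, 2, 0]], [[0, 0, 0], [0, 2, 0]], [[0, 0, 0], [0, 0, 0]]])

```text
time_s: 24.4
tool_pos: [0.5585, -0.1836, 0.0981]
tool_rot: [-89.9, -0.1, -70.8]
force: [3.4, -1.5, 4.3]
grip_width: 0.0234
```

```bash
python3 d.py
```

```text
t 24.4 p [ 0.5585 -0.1836  0.0981] rpy [-8.994e+01 -6.000e-02 -7.079e+01] F [ 3.42 -1.52  4.27] M [-0.46 -0.74  0.09] w 0.0234 q [-21.9, 17.4, 44.6, 100.0, -13.1, 67.9, -44.5]
```

carry_out(targets=[[[0.4, -0.3, 0.5], [0, 1, 0]], [[0, 0, 0], [0, 1, 0]], [[0, 0, 0], [0, 0, 0]]])

```text
time_s: 24.7
tool_pos: [0.5585, -0.1836, 0.0981]
tool_rot: [-90.0, -0.0, -72.8]
force: [3.0, -1.6, 4.7]
grip_width: 0.0237
```

```bash
python3 d.py
```

```text
t 24.7 p [ 0.5585 -0.1836  0.0981] rpy [-8.999e+01 -1.000e-02 -7.279e+01] F [ 2.98 -1.6   4.71] M [-0.41 -0.67  0.16] w 0.0237 q [-22.1, 17.5, 44.9, 99.9, -13.2, 68.0, -46.3]
```

carry_out(targets=[[[0, 0, 0], [0, 1, 0]], [[0, 0, 0], [0, 0, 0]]])

```text
time_s: 24.9
tool_pos: [0.5585, -0.1836, 0.0982]
tool_rot: [-90.0, -0.0, -73.8]
force: [2.2, -1.2, 5.0]
grip_width: 0.0237
```

```bash
python3 d.py
```

```text
t 24.9 p [ 0.5585 -0.1836  0.0982] rpy [-8.999e+01 -1.000e-02 -7.379e+01] F [ 2.23 -1.18  4.97] M [-0.5  -0.75  0.13] w 0.0237 q [-22.2, 17.6, 45.1, 99.9, -13.3, 68.0, -47.3]
```

carry_out(targets=[[[0, 0, 0], [0, 1, 0]], [[0, 0, 0], [0, 0, 0]]])

```text
time_s: 25.1
tool_pos: [0.5585, -0.1836, 0.0982]
tool_rot: [-90.0, -0.0, -74.8]
force: [2.1, -2.1, 4.6]
grip_width: 0.0237
```

```bash
python3 d.py
```

```text
t 25.1 p [ 0.5585 -0.1836  0.0982] rpy [-8.999e+01 -1.000e-02 -7.480e+01] F [ 2.14 -2.1   4.57] M [-0.59 -0.73  0.16] w 0.0237 q [-22.4, 17.6, 45.2, 99.9, -13.4, 68.1, -48.2]
```

carry_out(targets=[[[0, 0, 0], [0, 0.7, 0]], [[0, 0, 0], [0, 0, 0]]])

```text
time_s: 25.3
tool_pos: [0.5585, -0.1836, 0.0982]
tool_rot: [-90.0, -0.0, -75.5]
force: [3.7, -1.2, 4.7]
grip_width: 0.0237
```

```bash
python3 d.py
```

```text
t 25.3 p [ 0.5585 -0.1836  0.0982] rpy [-8.999e+01 -1.000e-02 -7.548e+01] F [ 3.68 -1.18  4.67] M [-0.62 -0.71  0.14] w 0.0237 q [-22.5, 17.6, 45.3, 99.9, -13.4, 68.1, -48.9]
```

carry_out(targets=[[[0, 0, 0], [0, 0.7, 0]], [[0, 0, 0], [0, 0, 0]]])

```text
time_s: 25.5
tool_pos: [0.5585, -0.1836, 0.0982]
tool_rot: [-90.0, -0.0, -76.2]
force: [4.0, -1.6, 4.0]
grip_width: 0.0237
```

```bash
python3 d.py
```

```text
t 25.5 p [ 0.5585 -0.1836  0.0982] rpy [-8.999e+01 -1.000e-02 -7.619e+01] F [ 4.01 -1.64  4.  ] M [-0.61 -0.76  0.2 ] w 0.0237 q [-22.5, 17.6, 45.5, 99.9, -13.5, 68.1, -49.5]
```

carry_out(targets=[[[0, 0, 0], [0, 0.7, 0]], [[0, 0, 0], [0, 0, 0]]])

```text
time_s: 25.7
tool_pos: [0.5585, -0.1835, 0.0982]
tool_rot: [-90.0, -0.0, -76.9]
force: [2.5, -2.1, 4.4]
grip_width: 0.0235
```

```bash
python3 d.py
```

```text
t 25.7 p [ 0.5585 -0.1835  0.0982] rpy [-8.999e+01 -1.000e-02 -7.689e+01] F [ 2.46 -2.13  4.37] M [-0.62 -0.75  0.17] w 0.0235 q [-22.6, 17.7, 45.6, 99.9, -13.5, 68.1, -50.2]
```

carry_out(targets=[[[0, 0, 0], [0, 0.7, 0]], [[0, 0, 0], [0, 0, 0]]])

```text
time_s: 25.9
tool_pos: [0.5585, -0.1835, 0.0982]
tool_rot: [-90.0, -0.0, -77.6]
force: [3.1, -1.7, 4.0]
grip_width: 0.0238
```

```bash
python3 d.py
```

```text
t 25.9 p [ 0.5585 -0.1835  0.0982] rpy [-8.999e+01 -1.000e-02 -7.758e+01] F [ 3.15 -1.75  4.04] M [-0.66 -0.77  0.25] w 0.0238 q [-22.7, 17.7, 45.7, 99.9, -13.6, 68.1, -50.9]
```

carry_out(targets=[[[0, 0, 0], [0, 0.7, 0]], [[0, 0, 0], [0, 0, 0]]])

```text
time_s: 26.1
tool_pos: [0.5585, -0.1836, 0.0982]
tool_rot: [-90.0, -0.0, -78.2]
force: [3.3, -2.8, 4.6]
grip_width: 0.0236
```

```bash
python3 d.py; python3 look.py 18 165 150 110 225 110 130
```

```text
t 26.1 p [ 0.5585 -0.1836  0.0982] rpy [-9.000e+01 -1.000e-02 -7.825e+01] F [ 3.28 -2.77  4.62] M [-0.72 -0.72  0.44] w 0.0236 q [-22.8, 17.7, 45.8, 99.9, -13.6, 68.1, -51.5]
```

View pics/c18.png

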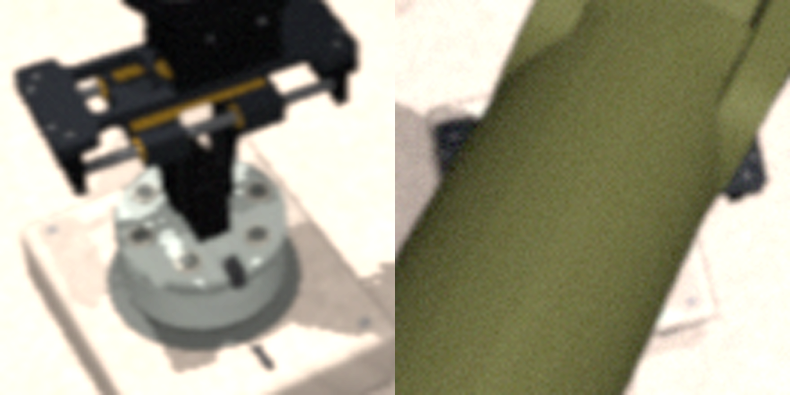

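carry_out(targets=[[[0, 0, 0], [0, 0.7, 0]], [[0, 0, 0], [0, 0, 0]]])

```text
time_s: 26.4
tool_pos: [0.5584, -0.1835, 0.0982]
tool_rot: [-90.0, -0.0, -78.9]
force: [2.5, -2.6, 4.8]
grip_width: 0.0236
```

```bash
python3 d.py
```

```text
t 26.4 p [ 0.5584 -0.1835  0.0982] rpy [-9.001e+01 -1.000e-02 -7.894e+01] F [ 2.54 -2.59  4.84] M [-0.76 -0.7   0.69] w 0.0236 q [-22.9, 17.8, 45.9, 99.9, -13.6, 68.1, -52.1]
```

carry_out(targets=[[[0.4, -0.4, 0.4], [0, -0.7, 0]], [[0, -0.3, 0], [0, -0.5, 0]], [[0, 0, 0], [0, 0, 0]]])

```text
time_s: 26.7
tool_pos: [0.5586, -0.1836, 0.0985]
tool_rot: [-90.0, 0.0, -77.8]
force: [2.8, -1.5, 3.1]
grip_width: 0.0238
```

```bash
python3 d.py
```

```text
t 26.7 p [ 0.5586 -0.1836  0.0985] rpy [-9.003e+01  4.000e-02 -7.778e+01] F [ 2.81 -1.5   3.07] M [-0.6  -0.65  0.22] w 0.0238 q [-22.7, 17.8, 45.7, 99.8, -13.6, 68.2, -51.0]
```

carry_out(targets=[[[0, 0, 0], [0, 0, 0]], [[0, 0, 0], [0, 0, 0]], [[0, 0, 0], [0, 0, 0]], [[0, 0, 0], [0, 0, 0]], [[0, 0, 0], [0, 0, 0]]], jaw=0.6)

```text
time_s: 27.2
tool_pos: [0.5585, -0.1835, 0.0985]
tool_rot: [-90.0, 0.0, -77.8]
force: [0.6, 0.4, 0.2]
grip_width: 0.0502
```

```bash
python3 d.py; python3 look.py 19 180 160 75 225 110 130
```

```text
t 27.2 p [ 0.5585 -0.1835  0.0985] rpy [-9.005e+01  4.000e-02 -7.776e+01] F [0.62 0.42 0.16] M [-0.15  0.16  0.04] w 0.0502 q [-22.7, 17.8, 45.7, 99.8, -13.6, 68.2, -51.0]
```

View pics/c19.png

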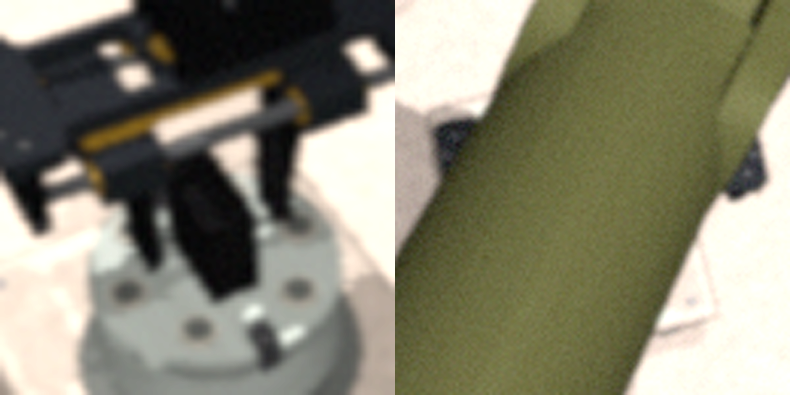

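carry_out(targets=[[[0, -4, 0], [0, 0, 0]], [[0, -15, 0], [0, 0, 0]], [[0, -30, 0], [0, 0, 0]], [[0, -40, 0], [0, 0, 0]], [[0, -40, 0], [0, 0, 0]], [[-30, 0, 0], [0, 0, 0]], [[-45, 0, 0], [0, 0, 0]], [[-45, 0, 0], [0, 0, 0]], [[-45, 0, 0], [0, 0, 0]], [[-45, 0, 0], [0, 0, 0]], [[-45, 0, 0], [0, 0, 0]], [[0, 0, 0], [0, 0, 0]]])

```text
time_s: 28.5
tool_pos: [0.5035, 0.0733, 0.229]
tool_rot: [-89.9, 0.2, -77.1]
force: [0.6, -0.4, -1.2]
grip_width: 0.0522
```

```bash
python3 d.py; python3 look.py 20 165 160 115 225 110 130
```

```text
t 28.5 p [0.5035 0.0733 0.229 ] rpy [-89.93   0.2  -77.11] F [ 0.58 -0.38 -1.22] M [-0.08  0.16 -0.03] w 0.0522 q [-45.8, -1.2, 34.5, 100.0, 0.5, 80.9, -88.5]
```

View pics/c20.png

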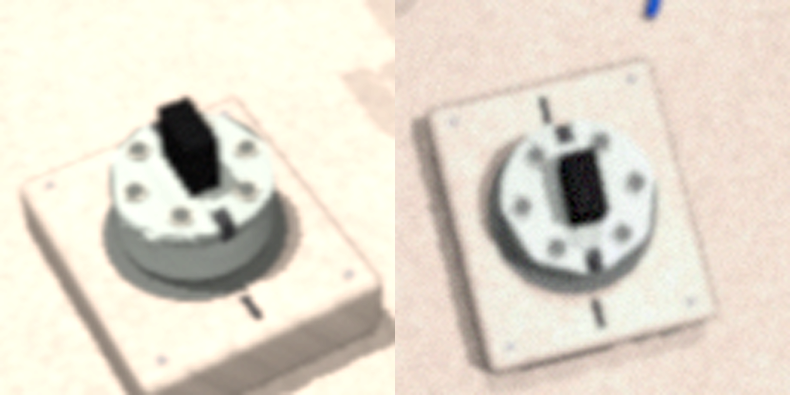

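```bash
python3 - <<'E'
from h import *
T=lambda p:((p[0]-395+.5)/3.0385-.5+225,(p[1]+.5)/3.0385-.5+110)
f=lambda a,b,z:np.rad2deg(np.arctan2(*(ray("top",T(a),z)-ray("top",T(b),z))[[1,0]]))
print("marks",f((545,108),(599,313),.06),"dogs",f((564,134),(594,261),.117))
q=(.5588,-.1834);o=[]
for n,(x,y,W) in {"scene":(165,160,115),"top":(225,110,130)}.items():
    k=395/W;I=cv2.resize(cv2.imread(f"pics/{n}20.png")[y:y+W,x:x+W],(395,395),interpolation=cv2.INTER_CUBIC)
    def L(P,c):
        p=np.round(((proj(n,P)-[x,y]+.5)*k-.5)*16).astype(np.int32);cv2.polylines(I,[p],True,c,1,cv2.LINE_AA,4)
    for z,c in((.012,(0,255,0)),(0,(255,0,0))): L(rz(disc_outline(z),np.deg2rad(15.3),*q,.1066),c)
    for s in(1,-1): L(rz([(s*.041,-.005,.012),(s*.053,-.005,.012),(s*.053,.005,.012),(s*.041,.005,.012)],np.deg2rad(15.3),*q,.1066),(0,255,255))
    o.append(I)
    d=cv2.absdiff(cv2.imread(f"pics/{n}0.png"),cv2.imread(f"pics/{n}20.png")).max(2)
    d=cv2.medianBlur(d,5)>35
    nn,lab,st,ce=cv2.connectedComponentsWithStats(d.astype(np.uint8))
    print(n,[(st[i][:5].tolist()) for i in range(1,nn) if st[i][4]>40])
cv2.imwrite("pics/fin.png",np.hstack(o))
im=np.hstack([cv2.resize(cv2.imread(f"pics/{n}20.png"),(400,300)) for n in C]);cv2.imwrite("pics/fin2.png",im)
E
```

```text
marks 15.309870119842454 dogs 13.795045399699642
scene [[216, 0, 12, 19, 166], [257, 0, 15, 18, 196], [282, 0, 187, 140, 7950], [436, 0, 76, 72, 2715], [212, 25, 7, 16, 62], [260, 28, 6, 28, 104], [321, 154, 91, 78, 2650], [210, 189, 32, 44, 673], [200, 202, 8, 8, 43]]
top [[0, 44, 197, 340, 33971], [14, 54, 17, 4, 54], [13, 65, 29, 3, 86], [262, 156, 9, 9, 47], [278, 158, 14, 12, 101], [272, 172, 19, 16, 118]]
```

View pics/fin.png

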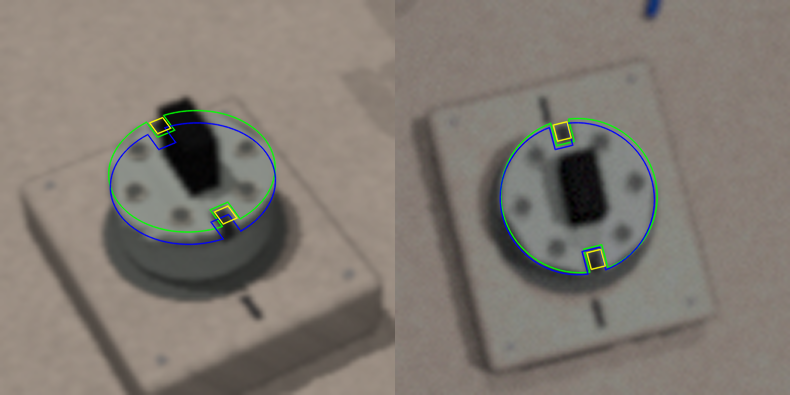

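View pics/fin2.png

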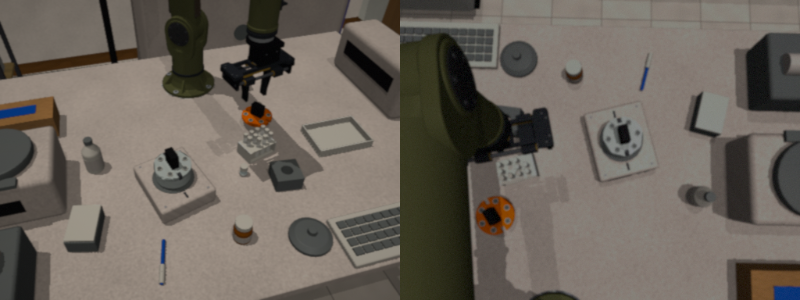

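```bash
python3 - <<'E'
from cell import env
print(env.sign_off())
E
```

```text
the job is handed in; nothing more can be done
None
```

I lifted the silver rotor off its grey stand and seated it fully in the spindle. I then turned it clockwise to the load-position stop, let go there, moved the arm clear and handed the job in at about 29 s on the robot's clock. The orange look-alike was left alone.

**Grasp:** The first grasp attempt closed above the bar. The real fingertips sit about 27 mm higher than the reported tool point, so I went 27 mm lower for the second grasp, which held (opening 24 mm, lifted weight about 4.2 N). From there I used heights relative to the stand, not the reported tool height.

**Seating:** The notches dropped over the dogs at the angle I had measured, about 46° in the world frame. The shank met the plunger about 6 mm above home. It then went down at 9–15 N until the seat was solid at about 20 N net. The height change from plunger contact to home, compared at similar load, was about 6.0 mm. The spindle face works out at roughly 1–2 mm above its lowest setting.

**Stop:** The turning torque stayed at 0.1–0.2 N m, then climbed to 0.69 N m at the stop (about 10–15 N at the dogs). I backed off slightly before opening the fingers.

**Last checks:**
- The pictures show the disc upright and level with the dog tops. The dogs line up with the dark marks to within 1.5° (13.8° against 15.3°), which is about my pixel error.
- In the scene camera only the rotor, stand, arm and their shadows changed, so the other things look undisturbed. In the top camera the arm hid the stand and part of the rack.
- The two cameras disagreed by about 4 mm on the drive unit's x position. I took the mean, and contact forces settled the rest.

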